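# Clamp the bars and zero the probe on the brass bar

## Robot

A 7-joint arm with a two-finger parallel gripper is mounted at the origin on a cart in front of the work surface, level with it; the furniture and walls round the work are solid. World frame = base frame: x ahead of the robot, y to its left, z up, the work surface at z = 0. Lengths are in m, angles in rad, forces in N, time in s.
With the tool pointing down it reaches from about 0.425 to 0.925 m from the base axis. Payload 6.8 kg.
Tool frame: the origin (TCP) lies between the finger pads; the fingertips stand finger_overhang ahead of it and the grasp point (between the pads) lies 6 mm ahead of it (finger_overhang is the distance from the TCP to the fingertips, in m); z points along the fingers, y is the line along which they close (so a half turn about z gives the same grasp; the last joint's range is limited). The gripper opens to 85 mm and grips with 20 to 120 N. Pads are 22 mm wide; open, the fingers measure 114 mm over their backs; the gripper's body (76 mm by 85 mm) begins 54 mm behind the grasp point. The pads swing forward as they close: fully open they stand 13 mm farther back than shut.
Start: joints at [-1.41, 0.477, 0.022, 1.555, -0.011, 1.109, -0.083], TCP at [0.179, 0.651, 0.256] pointing down, gripper open.
Joint ranges: [-2.96, 2.96], [-0.34, 2.1], [-1.41, 1.46], [0.24, 2.44], [-1.37, 4.51], [0.17, 1.92], [-2.96, 2.96]. Speed limits (rad/s): [2.39, 2.39, 3.14, 3.14, 3.14, 3.14, 3.14].

## Interface

Orientations are given as a unit quaternion [w, x, y, z].
In Python, from station import * gives the robot as it stands.
- The arm moves only by the tool drive_tool, never from a script. Its argument "increments" is a list of rows, each an object of numbers: "claw": the finger opening in m, from 0 to 0.0854; "dx", "dy", "dz": the shift along the tool's x, y, z in m; "wx", "wy", "wz": the turn, a rotation vector about the tool's x, y, z in degrees. A call has 1 to 20 rows; each row shifts and turns the commanded pose from where the row before left it, along the tool's axes as they then stand; what a row does not reach is not made up. A row lasts 1/8 s, in which the tool goes at most 62.5 mm and 10.7 degrees, less where a joint would pass 70% of its speed; a pose out of reach is approached as far as the arm can. A call with a gripper value outside its range is refused whole. The fingers move at their own pace and stop on an object; "newtons" is the grip in N (left out, the last holds). Time passes only in rows, so rows that do not move let the fingers close. It gives the time, the measured TCP pose, the force, the opening and the grip force at its end, in the units of the state.
- get_obs(): the state, without advancing time (a new reading comes with each control period).
- read_camera(name): name is "scene" or "top" or "wrist"; returns (picture, depth): 384x512x3 uint8, red, green, blue; 384x512 float32, m along the optical axis (not along the pixel's ray), 0 where there is no reading.
- calibration(name): a dict with "intrinsics" (3x3 intrinsics, pixels), "R" (3x3) and "t" (3): a world point X has camera coordinates R X + t; the wrist camera has in their place "mount" (4x4, takes a point from camera to tool coordinates, whose origin is the TCP and whose axes are the flange's). Camera axes: x right, y down, z forward; pixel columns grow to the right and rows downward; lengths in m; the calibration is good to about 2 mm. A picture is of the moment at which its call begins: read the wrist's pose just before it. calibration takes no time and is no camera call.
- hand_in(): hands the job in; it is judged then, once.
The state is a dict: "t": time; "q": joint angles; "joint_vel": joint speeds; "joint_torque": joint torques, N m; "eef_pos": TCP position; "tool_rot": TCP orientation; "contact_force": force on the tool from outside, world axes, zero at the start; "torque": the same for the moment, N m; "gripper_width": opening from 0.0 (shut) to 1.0 (fully open); "grasp_force": force on a finger pad.
Only numpy, scipy, OpenCV 4.12 (cv2) and the standard library are available. Lean on these libraries where they do the work, as an engineer would, in place of code of your own. Each camera call takes 0.05 s, during which the arm holds its last target. There are 200 camera calls.

## Task

Load the brass bar from the tray and every dark steel bar into the sprung fixture, one bar lying flat in each pad, pressing each pad down and holding it until its red hook has caught it. Then take the orange probe, dip its tip well down into the blue cup to demagnetise it, and touch the tip gently to the top of the clamped brass bar. Finally hang the probe upright in its stand again, release the brass bar by pushing its red lever back and lay it flat in the tray: only the pads with steel bars end down, and the tape measure, glue bottle and screw jar are left alone.

Things in the scene. Friction and masses are not known exactly. Their poses are not given: they have to be found in the camera images.
- bar_1: Dark hot-rolled steel bar offcut, 30 (x) x 62 (y) x 14 (z) mm, about 0.2 kg, lying flat on the bench; origin at the centre of its underside, long axis y. Two or three of bar_1 to bar_3 are present.
- bar_2: Dark hot-rolled steel bar offcut, 30 (x) x 62 (y) x 14 (z) mm, about 0.2 kg, lying flat on the bench; origin at the centre of its underside, long axis y. Two or three of bar_1 to bar_3 are present.
- bar_3: Dark hot-rolled steel bar offcut, 30 (x) x 62 (y) x 14 (z) mm, about 0.2 kg, lying flat on the bench; origin at the centre of its underside, long axis y. Two or three of bar_1 to bar_3 are present.
- ref_bar: Brass reference bar, 30 (x) x 62 (y) x 14 (z) mm, about 0.2 kg, always present, lying in the steel tray; origin at the centre of its underside, long axis y. Two fine dark lines cross its top.
- tray: Open steel tray fixed to the bench, 120 (x) x 160 (y) x 33 (z) mm, walls and floor 3 mm; origin at the centre of its underside.
- fixture: Grey clamping fixture fixed to the bench: base plate 136 (x) x 320 (y) x 20 (z) mm, origin at the centre of its underside. Four aluminium pads stand on it in a row along its y axis, 80 mm apart; red hooks with upright levers at their +x ends (the far side, within the yaw).
- nest_1 (a point): Seat centre on top of pad 1 (pad 1 at the fixture's +y end); moves with the pad: 62 mm above the bench when up, about 47 latched. A bar goes here, its long axis along this point's x (the fixture's x), either way round. End lips 5 mm high at x +-34.5 mm and four pins 7 mm high at x +-27, y +-18 mm leave 3 mm play. For x within +-20 mm the pad is 30 mm wide, its sides free for fingers.
- nest_2 (a point): Seat centre on top of pad 2 (pad 1 at the fixture's +y end); moves with the pad: 62 mm above the bench when up, about 47 latched. A bar goes here, its long axis along this point's x (the fixture's x), either way round. End lips 5 mm high at x +-34.5 mm and four pins 7 mm high at x +-27, y +-18 mm leave 3 mm play. For x within +-20 mm the pad is 30 mm wide, its sides free for fingers.
- nest_3 (a point): Seat centre on top of pad 3 (pad 1 at the fixture's +y end); moves with the pad: 62 mm above the bench when up, about 47 latched. A bar goes here, its long axis along this point's x (the fixture's x), either way round. End lips 5 mm high at x +-34.5 mm and four pins 7 mm high at x +-27, y +-18 mm leave 3 mm play. For x within +-20 mm the pad is 30 mm wide, its sides free for fingers.
- nest_4 (a point): Seat centre on top of pad 4 (pad 1 at the fixture's +y end); moves with the pad: 62 mm above the bench when up, about 47 latched. A bar goes here, its long axis along this point's x (the fixture's x), either way round. End lips 5 mm high at x +-34.5 mm and four pins 7 mm high at x +-27, y +-18 mm leave 3 mm play. For x within +-20 mm the pad is 30 mm wide, its sides free for fingers.
- pad_1 (a joint): Downward travel of pad 1 in m: 0 up, 0.020 at its bottom stop, about 0.0145 when held by its hook. Its spring pushes up with 5 N at the top and 11 N at the bottom, oil-damped (40 N s/m); a bar's weight alone does not move it.
- pad_2 (a joint): Downward travel of pad 2 in m: 0 up, 0.020 at its bottom stop, about 0.0145 when held by its hook. Its spring pushes up with 5 N at the top and 11 N at the bottom, oil-damped (40 N s/m); a bar's weight alone does not move it.
- pad_3 (a joint): Downward travel of pad 3 in m: 0 up, 0.020 at its bottom stop, about 0.0145 when held by its hook. Its spring pushes up with 5 N at the top and 11 N at the bottom, oil-damped (40 N s/m); a bar's weight alone does not move it.
- pad_4 (a joint): Downward travel of pad 4 in m: 0 up, 0.020 at its bottom stop, about 0.0145 when held by its hook. Its spring pushes up with 5 N at the top and 11 N at the bottom, oil-damped (40 N s/m); a bar's weight alone does not move it.
- latch_1 (a joint): Angle of pad 1's red hook in rad: about 0 leaning on the outside of the raised pad, about 0.155 once fully swung over the pad's edge. Damped: with the pad at the bottom it takes 1 to 1.5 s to swing in, then stays caught. Its upright lever (18 mm wide, top 90 mm above the bench) has its inner face 47 mm from the seat centre along +x when caught; pushed to 60 mm it frees the pad.
- latch_2 (a joint): Angle of pad 2's red hook in rad: about 0 leaning on the outside of the raised pad, about 0.155 once fully swung over the pad's edge. Damped: with the pad at the bottom it takes 1 to 1.5 s to swing in, then stays caught. Its upright lever (18 mm wide, top 90 mm above the bench) has its inner face 47 mm from the seat centre along +x when caught; pushed to 60 mm it frees the pad.
- latch_3 (a joint): Angle of pad 3's red hook in rad: about 0 leaning on the outside of the raised pad, about 0.155 once fully swung over the pad's edge. Damped: with the pad at the bottom it takes 1 to 1.5 s to swing in, then stays caught. Its upright lever (18 mm wide, top 90 mm above the bench) has its inner face 47 mm from the seat centre along +x when caught; pushed to 60 mm it frees the pad.
- latch_4 (a joint): Angle of pad 4's red hook in rad: about 0 leaning on the outside of the raised pad, about 0.155 once fully swung over the pad's edge. Damped: with the pad at the bottom it takes 1 to 1.5 s to swing in, then stays caught. Its upright lever (18 mm wide, top 90 mm above the bench) has its inner face 47 mm from the seat centre along +x when caught; pushed to 60 mm it frees the pad.
- probe: Upright steel probe with a round orange handle, 126 mm long overall, about 0.09 kg; origin at its tip, z up along its axis. Stem 10 mm thick up to z 55 mm (pointed over the last 12 mm), collar 34 mm across from z 55 to 61, handle 24 mm across from z 61 to 121, black cap above. It hangs in its stand by the collar, tip 7 mm above the bench.
- stand_mouth (a point): The probe's stand, a black block 64 x 64 x 62 mm fixed to the bench with a 25 mm upright through hole for the stem: this point is the centre of the hole at its top, 62 mm above the bench.
- cup_mouth (a point): Demagnetiser fixed to the bench: grey housing 90 x 90 x 12 mm with an open blue cup on it, 64 mm across outside and 52 mm inside, inner floor 15 mm above the bench: this point is the centre of the mouth at rim height, 50 mm above the bench.
- tape_measure: Black tape measure, 48 x 109 x 27 mm, a bystander at the front left.
- glue_bottle: White glue bottle with a red cap, 54 x 54 x 146 mm, a bystander left of the fixture.
- jar_screws: Grey jar with a yellow lid, 66 x 66 x 86 mm, a bystander right of the fixture.
Mind the look-alikes: they are no part of the job. Leave any pink or purple look-alike of the bar_1 alone.

How it is judged:
On the way, in this order (a step that is already met when the one before it is completed fails the run):
1. every bar lies flat on a pad of its own that is held down by its hook (((distance between bar_1 and nest_1 below 0.008 m and angle between bar_1's own z axis and vertical below 0.1 rad and value of joint pad_1 above 0.011 m and value of joint latch_1 above 0.08 rad) or (distance between bar_1 and nest_2 below 0.008 m and angle between bar_1's own z axis and vertical below 0.1 rad and value of joint pad_2 above 0.011 m and value of joint latch_2 above 0.08 rad) or (distance between bar_1 and nest_3 below 0.008 m and angle between bar_1's own z axis and vertical below 0.1 rad and value of joint pad_3 above 0.011 m and value of joint latch_3 above 0.08 rad) or (distance between bar_1 and nest_4 below 0.008 m and angle between bar_1's own z axis and vertical below 0.1 rad and value of joint pad_4 above 0.011 m and value of joint latch_4 above 0.08 rad)) and ((distance between bar_2 and nest_1 below 0.008 m and angle between bar_2's own z axis and vertical below 0.1 rad and value of joint pad_1 above 0.011 m and value of joint latch_1 above 0.08 rad) or (distance between bar_2 and nest_2 below 0.008 m and angle between bar_2's own z axis and vertical below 0.1 rad and value of joint pad_2 above 0.011 m and value of joint latch_2 above 0.08 rad) or (distance between bar_2 and nest_3 below 0.008 m and angle between bar_2's own z axis and vertical below 0.1 rad and value of joint pad_3 above 0.011 m and value of joint latch_3 above 0.08 rad) or (distance between bar_2 and nest_4 below 0.008 m and angle between bar_2's own z axis and vertical below 0.1 rad and value of joint pad_4 above 0.011 m and value of joint latch_4 above 0.08 rad)) and ((distance between bar_3 and nest_1 below 0.008 m and angle between bar_3's own z axis and vertical below 0.1 rad and value of joint pad_1 above 0.011 m and value of joint latch_1 above 0.08 rad) or (distance between bar_3 and nest_2 below 0.008 m and angle between bar_3's own z axis and vertical below 0.1 rad and value of joint pad_2 above 0.011 m and value of joint latch_2 above 0.08 rad) or (distance between bar_3 and nest_3 below 0.008 m and angle between bar_3's own z axis and vertical below 0.1 rad and value of joint pad_3 above 0.011 m and value of joint latch_3 above 0.08 rad) or (distance between bar_3 and nest_4 below 0.008 m and angle between bar_3's own z axis and vertical below 0.1 rad and value of joint pad_4 above 0.011 m and value of joint latch_4 above 0.08 rad)) and ((distance between ref_bar and nest_1 below 0.008 m and angle between ref_bar's own z axis and vertical below 0.1 rad and value of joint pad_1 above 0.011 m and value of joint latch_1 above 0.08 rad) or (distance between ref_bar and nest_2 below 0.008 m and angle between ref_bar's own z axis and vertical below 0.1 rad and value of joint pad_2 above 0.011 m and value of joint latch_2 above 0.08 rad) or (distance between ref_bar and nest_3 below 0.008 m and angle between ref_bar's own z axis and vertical below 0.1 rad and value of joint pad_3 above 0.011 m and value of joint latch_3 above 0.08 rad) or (distance between ref_bar and nest_4 below 0.008 m and angle between ref_bar's own z axis and vertical below 0.1 rad and value of joint pad_4 above 0.011 m and value of joint latch_4 above 0.08 rad))), for 0.2 s.
2. the probe's tip is dipped into the blue cup, at least 12 mm below the rim (horizontal distance between probe and cup_mouth below 0.026 m and z of probe in the frame of cup_mouth below -0.012 m), for 0.2 s.
3. the probe's tip touches the top of the latched brass bar (((distance between ref_bar and nest_1 below 0.008 m and angle between ref_bar's own z axis and vertical below 0.1 rad and value of joint pad_1 above 0.011 m and value of joint latch_1 above 0.08 rad) or (distance between ref_bar and nest_2 below 0.008 m and angle between ref_bar's own z axis and vertical below 0.1 rad and value of joint pad_2 above 0.011 m and value of joint latch_2 above 0.08 rad) or (distance between ref_bar and nest_3 below 0.008 m and angle between ref_bar's own z axis and vertical below 0.1 rad and value of joint pad_3 above 0.011 m and value of joint latch_3 above 0.08 rad) or (distance between ref_bar and nest_4 below 0.008 m and angle between ref_bar's own z axis and vertical below 0.1 rad and value of joint pad_4 above 0.011 m and value of joint latch_4 above 0.08 rad)) and contact force between probe and ref_bar above 0.3 N and z of probe in the frame of ref_bar above 0.011 m), for 0.1 s.
At the end, for the whole second after the job is handed in: Each steel bar lies flat on its own pad (within 8 mm, tilt under 0.1 rad), pad over 11 mm down, hook over 0.08 rad; the other pads are up; the brass bar lies flat in the tray; the probe hangs still in its stand (within 12 mm of the hole axis, tip under 12 mm high, tilt under 0.1 rad) (((distance between bar_1 and nest_1 below 0.008 m and angle between bar_1's own z axis and vertical below 0.1 rad and value of joint pad_1 above 0.011 m and value of joint latch_1 above 0.08 rad) or (distance between bar_1 and nest_2 below 0.008 m and angle between bar_1's own z axis and vertical below 0.1 rad and value of joint pad_2 above 0.011 m and value of joint latch_2 above 0.08 rad) or (distance between bar_1 and nest_3 below 0.008 m and angle between bar_1's own z axis and vertical below 0.1 rad and value of joint pad_3 above 0.011 m and value of joint latch_3 above 0.08 rad) or (distance between bar_1 and nest_4 below 0.008 m and angle between bar_1's own z axis and vertical below 0.1 rad and value of joint pad_4 above 0.011 m and value of joint latch_4 above 0.08 rad)) and ((distance between bar_2 and nest_1 below 0.008 m and angle between bar_2's own z axis and vertical below 0.1 rad and value of joint pad_1 above 0.011 m and value of joint latch_1 above 0.08 rad) or (distance between bar_2 and nest_2 below 0.008 m and angle between bar_2's own z axis and vertical below 0.1 rad and value of joint pad_2 above 0.011 m and value of joint latch_2 above 0.08 rad) or (distance between bar_2 and nest_3 below 0.008 m and angle between bar_2's own z axis and vertical below 0.1 rad and value of joint pad_3 above 0.011 m and value of joint latch_3 above 0.08 rad) or (distance between bar_2 and nest_4 below 0.008 m and angle between bar_2's own z axis and vertical below 0.1 rad and value of joint pad_4 above 0.011 m and value of joint latch_4 above 0.08 rad)) and ((distance between bar_3 and nest_1 below 0.008 m and angle between bar_3's own z axis and vertical below 0.1 rad and value of joint pad_1 above 0.011 m and value of joint latch_1 above 0.08 rad) or (distance between bar_3 and nest_2 below 0.008 m and angle between bar_3's own z axis and vertical below 0.1 rad and value of joint pad_2 above 0.011 m and value of joint latch_2 above 0.08 rad) or (distance between bar_3 and nest_3 below 0.008 m and angle between bar_3's own z axis and vertical below 0.1 rad and value of joint pad_3 above 0.011 m and value of joint latch_3 above 0.08 rad) or (distance between bar_3 and nest_4 below 0.008 m and angle between bar_3's own z axis and vertical below 0.1 rad and value of joint pad_4 above 0.011 m and value of joint latch_4 above 0.08 rad)) and (value of joint pad_1 below 0.006 m or distance between any of bar_1, bar_2, bar_3 and nest_1 below 0.008 m) and (value of joint pad_2 below 0.006 m or distance between any of bar_1, bar_2, bar_3 and nest_2 below 0.008 m) and (value of joint pad_3 below 0.006 m or distance between any of bar_1, bar_2, bar_3 and nest_3 below 0.008 m) and (value of joint pad_4 below 0.006 m or distance between any of bar_1, bar_2, bar_3 and nest_4 below 0.008 m) and x of ref_bar in the frame of tray between -0.057 and 0.057 m and y of ref_bar in the frame of tray between -0.077 and 0.077 m and height (world z) of ref_bar below 0.01 m and angle between each of ref_bar, probe's own z axis and vertical below 0.1 rad and horizontal distance between probe and stand_mouth below 0.012 m and height (world z) of probe below 0.012 m and linear speed of probe below 0.02 m/s); the robot touches nothing.
It fails at once if the probe is pushed onto the brass bar with more than 25 N (contact force between probe and ref_bar above 25 N).
It fails at once if the tape measure is disturbed (moved over 30 mm) (distance of tape_measure from where it was at the start of the episode above 0.03 m).
It fails at once if the glue bottle is disturbed (moved over 30 mm) (distance of glue_bottle from where it was at the start of the episode above 0.03 m).
It fails at once if the screw jar is disturbed (moved over 30 mm) (distance of jar_screws from where it was at the start of the episode above 0.03 m).
Of bar_1, bar_2, bar_3 only 2 to 3 are there at a start; the rules pass over those that are not, and their reading is None.
At some moment in a run one of bar_1, bar_2, bar_3 may be knocked a few centimetres aside while the robot is not near it.
It also fails if it takes over 200 s, if anything falls off the work surface, if the arm or the gripper's body presses on something with over 40 N, if the wrist force passes 120 N, or if a joint passes its speed limit or range.

## Working session

There is one attempt and no reset: what is moved stays moved. The work goes in short steps, Python scripts to look and compute and a tool call to move; the robot and the scene stay as the last step left them, time stands still between calls to the robot, and variables do not carry over. Pictures are saved under pics/ and viewed, at most 14 in all, crops included, and the job is handed in when it is done.

Besides the shell and the picture viewer there is one more tool, called after "Call:" as name([rows], argument=value, ...), one row to a line, values as JSON. drive_tool: Moves the arm, as the interface text tells. Its arguments: {"type":"object","properties":{"increments":{"type":"array","items":{"type":"object","properties":{"claw":{"type":"number"},"dx":{"type":"number"},"dy":{"type":"number"},"dz":{"type":"number"},"wx":{"type":"number"},"wy":{"type":"number"},"wz":{"type":"number"}}}},"newtons":{"type":"number"}},"required":["increments"]}

```bash
ls; mkdir -p pics
python3 - <<'E'
from station import *
import cv2
o=get_obs(); print({k:o[k] for k in ('t','eef_pos','tool_rot','gripper_width','contact_force')})
for n in ('scene','top'):
    p,d=read_camera(n); import numpy as np
    np.savez(f'pics/{n}0.npz',p=p,d=d)
    cv2.imwrite(f'pics/{n}0.png',cv2.resize(p[:,:,::-1],(800,600),interpolation=cv2.INTER_CUBIC))
    print(n,calibration(n))
print(calibration('wrist'))
E
```

```text
pics
{'t': 0.0, 'eef_pos': array([0.17912885, 0.65022808, 0.25531162]), 'tool_rot': array([-5.54193943e-05,  1.33989716e-01,  9.90982297e-01, -9.16386365e-04]), 'gripper_width': 0.9969435298121749, 'contact_force': array([-0.30553293,  1.00913078, -1.37776676])}
scene {'intrinsics': array([[487.00377703,   0.        , 266.47472545],
       [  0.        , 487.00377703, 198.88021781],
       [  0.        ,   0.        ,   1.        ]]), 'R': array([[ 0.65950226, -0.75169443, -0.00350059],
       [-0.43850073, -0.38092967, -0.81400841],
       [ 0.61055211,  0.5383754 , -0.58084253]]), 't': array([-0.38533706,  0.27698314,  1.37034602])}
top {'intrinsics': array([[447.21293582,   0.        , 264.364677  ],
       [  0.        , 447.21293582, 191.98932286],
       [  0.        ,   0.        ,   1.        ]]), 'R': array([[ 0.0172777 , -0.99956493,  0.02390448],
       [-0.99220411, -0.02009183, -0.12299316],
       [ 0.12341993, -0.02159308, -0.99211958]]), 't': array([-0.03332384,  0.54603567,  1.22492806])}
{'intrinsics': array([[266.53831397,   0.        , 257.65489464],
       [  0.        , 266.53831397, 188.90982106],
       [  0.        ,   0.        ,   1.        ]]), 'mount': array([[ 4.60033484e-04, -9.59171063e-01, -2.82826200e-01,
         7.16818934e-02],
       [ 9.99999603e-01,  2.25454070e-04,  8.61957912e-04,
        -2.76658589e-04],
       [-7.63000769e-04, -2.82826485e-01,  9.59170786e-01,
        -1.16978658e-01],
       [ 0.00000000e+00,  0.00000000e+00,  0.00000000e+00,
         1.00000000e+00]])}
```

View pics/top0.png

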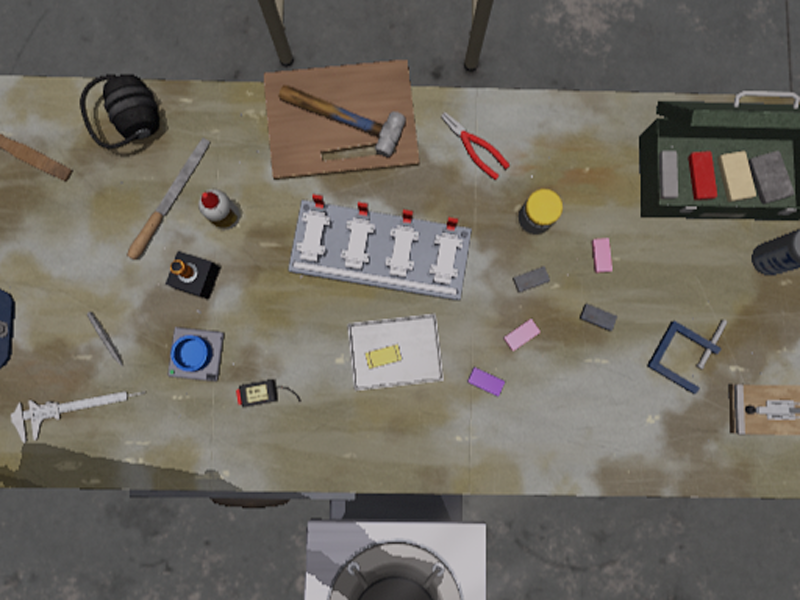

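View pics/scene0.png

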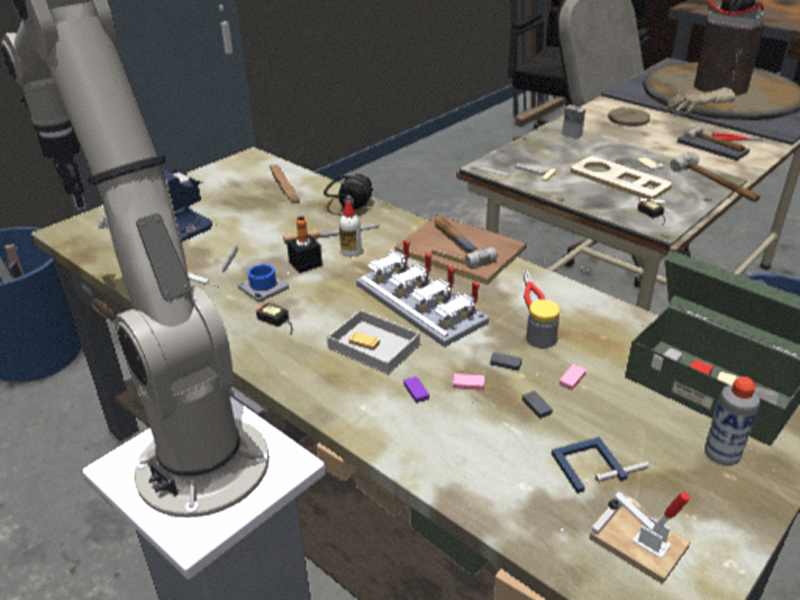

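Candidates for the dark steel bars in the top view (800x600): dark grey at (531,278) and (598,317). The look-alikes are pink (600,255), pink (522,334), purple (486,381) and the toolbox contents (770,175). I choose the two dark grey ones. The brass bar is at (383,356), the pads run from (312,237) to (447,257), the probe is at (182,268) and the cup at (191,352).

```bash
cat > h.py <<'E'
import numpy as np,cv2
from station import *
from scipy.spatial.transform import Rotation as Ro
def cloud(d,c,R,t):
    K=c['intrinsics'];v,u=np.mgrid[:d.shape[0],:d.shape[1]]
    P=np.stack([(u-K[0,2])/K[0,0]*d,(v-K[1,2])/K[1,1]*d,d],-1)
    return (P-t)@R      # R^T (P-t)
def rect(W,m):
    q=W[m]; r=cv2.minAreaRect((q[:,:2]*1000).astype(np.float32)); return r
def pose():
    o=get_obs();w,x,y,z=o['tool_rot'];return o,Ro.from_quat([x,y,z,w]).as_matrix(),np.array(o['eef_pos'])
def wrist(name,big=True):
    o,Rt,p=pose(); pic,d=read_camera('wrist');c=calibration('wrist');M=c['mount']
    Rcw=Rt@M[:3,:3]; tc=Rt@M[:3,3]+p
    W=cloud(d,c,Rcw.T,-Rcw.T@tc)
    np.savez(f'pics/{name}.npz',p=pic,d=d,W=W)
    cv2.imwrite(f'pics/{name}.png',cv2.resize(pic[:,:,::-1],(800,600),interpolation=cv2.INTER_CUBIC))
    return pic,d,W
def show(o):print('t',round(o['t'],2),'pos',np.round(o['eef_pos'],4),'F',np.round(o['contact_force'],1),'w',round(o['gripper_width'],3),'gf',o['grasp_force'])
E
python3 - <<'E'
from h import *
f=np.load('pics/top0.npz');c=calibration('top');W=cloud(f['d'],c,c['R'],c['t']);p=f['p']
s=1.5625
def win(n,u,v,r,zl,zh):
    u,v=u/s,v/s
    m=np.zeros(W.shape[:2],bool);m[int(v-r):int(v+r)+1,int(u-r):int(u+r)+1]=1
    m&=(W[...,2]>zl)&(W[...,2]<zh)&(f['d']>0)
    print(n,'px',np.round(W[int(v),int(u)],3),'rgb',p[int(v),int(u)],'n',m.sum(),'zmed',np.round(np.median(W[...,2][m]),4),'rect',[np.round(x,1) for x in rect(W,m)] )
win('steelA',531,278,15,.008,.025)
win('steelB',598,317,15,.008,.025)
win('purp',486,381,14,.008,.025)
win('brass',383,356,16,.010,.025)
win('tray',395,352,36,.025,.045)
win('cup',191,352,24,.042,.06)
win('stand',193,275,24,.05,.072)
win('probe',180,266,20,.09,.16)
for i,(u,v) in enumerate([(313,237),(357,243),(402,250),(447,257)]): win('pad%d'%(i+1),u,v,22,.055,.075)
win('fix',380,250,60,.012,.030)
win('jar',543,208,22,.07,.12);win('glue',214,206,18,.05,.2);win('tape',257,393,18,.015,.04)
for i,(u,v) in enumerate([(318,200),(363,208),(407,215),(452,223)]): win('lever',u,v,8,.07,.11)
E
```

```text
steelA px [ 0.597 -0.238  0.014] rgb [100 100 104] n 224 zmed 0.0141 rect [array([ 595.7, -243.2]), array([30.1, 67.1]), np.float64(21.6)]
steelB px [ 0.527 -0.362  0.013] rgb [89 89 94] n 231 zmed 0.0142 rect [array([ 524.8, -363.6]), array([62.2, 36. ]), np.float64(68.9)]
purp px [ 0.406 -0.158  0.015] rgb [146  97 177] n 232 zmed 0.0144 rect [array([ 405.7, -157.7]), array([62.3, 29.9]), np.float64(66.3)]
brass px [0.448 0.029 0.021] rgb [192 182 109] n 237 zmed 0.0175 rect [array([439.8,  23.4]), array([47.4, 68.9]), np.float64(16.0)]
tray px [0.454 0.01  0.017] rgb [188 178 107] n 239 zmed 0.0325 rect [array([455.3,   8.1]), array([120.1, 160.1]), np.float64(7.5)]
cup px [0.447 0.375 0.016] rgb [ 63 114 190] n 168 zmed 0.0494 rect [array([445.9, 367.1]), array([60.3, 62.2]), np.float64(1.0)]
stand px [0.578 0.364 0.069] rgb [95 87 86] n 453 zmed 0.0625 rect [array([585.1, 372.8]), array([66.4, 63.9]), np.float64(73.6)]
probe px [0.584 0.368 0.13 ] rgb [49 45 53] n 108 zmed 0.1273 rect [array([584.7, 372.7]), array([21.8, 23.2]), np.float64(55.8)]
pad1 px [0.653 0.157 0.068] rgb 
[... 867 characters left out ...]
27.8]), array([49.6, 53.3]), np.float64(25.3)]
tape px [0.377 0.253 0.023] rgb [175 168 131] n 350 zmed 0.0259 rect [array([378. , 249.4]), array([40. , 80.9]), np.float64(11.3)]
lever px [0.717 0.151 0.074] rgb [49 10  9] n 34 zmed 0.0913 rect [array([708.4, 151.5]), array([17.7, 29. ]), np.float64(74.0)]
lever px [0.704 0.07  0.076] rgb [46  8  7] n 35 zmed 0.0905 rect [array([696.5,  69.8]), array([17.3, 28.4]), np.float64(89.1)]
lever px [ 0.693 -0.007  0.082] rgb [98 19 17] n 33 zmed 0.0904 rect [array([686.3,  -4.9]), array([19.1, 29.9]), np.float64(72.3)]
lever px [ 0.68  -0.087  0.083] rgb [75 15 13] n 30 zmed 0.0902 rect [array([674.5, -86.8]), array([16.2, 27.1]), np.float64(86.3)]
```

Run:
```python
from h import *
f=np.load('pics/top0.npz');c=calibration('top');W=cloud(f['d'],c,c['R'],c['t']);p=f['p'].astype(int)
Z=W[...,2];X=W[...,0];Y=W[...,1]
def comps(m,lo,hi):
    n,l,st,_=cv2.connectedComponentsWithStats(m.astype(np.uint8))
    for i in range(1,n):
        if lo<st[i,4]<hi:
            q=W[l==i][:,:2]; r=cv2.minAreaRect((q*1000).astype(np.float32)); C=cv2.boxPoints(r)
            e=[C[1]-C[0],C[2]-C[1]];L=max(e,key=lambda a:a@a)
            print(st[i,4],'mean',np.round(q.mean(0)*1000,1),'rc',np.round(r[0],1),np.round(r[1],1),'long axis deg from x',round(np.degrees(np.arctan2(L[1],L[0]))%180,1))
reg=(X>.5)&(X<.8)&(Y>-.2)&(Y<.25)
print('pads');comps(reg&(Z>.056)&(Z<.075),80,2000)
print('base');comps(reg&(Z>.016)&(Z<.066),1500,9000)
print('brass');comps((X>.39)&(X<.52)&(abs(Y)<.09)&(Z>.009)&(Z<.024)&(p[...,0]-p[...,2]>40),60,500)
print('steel');comps((X>.49)&(X<.65)&(Y<-.2)&(Y>-.42)&(Z>.007)&(Z<.02),60,500)
```

```text
pads
442 mean [659.8 157.6] rc [662.  157.6] [50.  98.7] long axis deg from x 171.3
450 mean [649.6  78.5] rc [653.7  77.7] [ 49.8 105. ] long axis deg from x 170.8
445 mean [ 6.376e+02 -1.000e-01] rc [641.1  -1. ] [ 49.3 104.6] long axis deg from x 172.1
452 mean [626.2 -79.2] rc [629.9 -79.7] [ 49.4 105.2] long axis deg from x 170.7
base
4804 mean [638.8  38.7] rc [643.2  39.2] [319.4 136.9] long axis deg from x 81.5
brass
214 mean [446.2  29.5] rc [446.1  29.7] [28.1 60.3] long axis deg from x 105.5
steel
143 mean [ 630.6 -373.2] rc [ 630.6 -374.7] [40.8 31.1] long axis deg from x 5.8
225 mean [ 594.3 -240.5] rc [ 595.7 -243.1] [30.1 67.3] long axis deg from x 111.6
226 mean [ 526.6 -364.2] rc [ 527.  -364.4] [62.2 31.3] long axis deg from x 68.9
122 mean [ 501.3 -231.7] rc [ 495.5 -228.4] [29.9 48.7] long axis deg from x 125.4
```

```bash
cat >> h.py <<'E'
def go(x,y,z,a=None,step=40.):
    """a: wanted tool-y angle in world (deg, mod 180). prints turn, then shift in the tool axes after the turn (mm)"""
    o,R,p=pose(); a0=np.degrees(np.arctan2(R[1,1],R[0,1])); tilt=np.degrees(np.arccos(-R[2,2]))
    da=0 if a is None else (a-a0+90)%180-90
    an=np.radians(a0+da); ty=np.array([np.cos(an),np.sin(an)]); tx=np.array([-ty[1],ty[0]])
    d=np.array([x,y,z])-p; s=np.array([d[:2]@tx,d[:2]@ty,-d[2]])*1000
    n=max(1,int(np.ceil(np.linalg.norm(s)/step)))
    print('yaw',round(a0,1),'tilt',round(tilt,2),'wz',round(-da,1),'shift mm',np.round(s,1),'n',n,'per row',np.round(s/n/1000,4)); show(o)
E
python3 - <<'E'
from h import *
import station
print([n for n in dir(station) if not n.startswith('_')], getattr(station,'finger_overhang',None))
go(.48,.42,.30); go(.42,.03,.25,15.5)
E
```

```text
['PlanningError', 'calibration', 'finger_overhang', 'get_obs', 'hand_in', 'read_camera'] 0.025
yaw 74.6 tilt 0.09 wz 0 shift mm [-351.2 -142.1  -44.6] n 10 per row [-0.0351 -0.0142 -0.0045]
t 0.1 pos [0.1791 0.6503 0.2554] F [-0.2  0.9 -0. ] w 0.999 gf 0.0
yaw 74.6 tilt 0.09 wz 59.1 shift mm [-662.1   66.4    5.4] n 17 per row [-0.0389  0.0039  0.0003]
t 0.1 pos [0.1791 0.6503 0.2554] F [-0.2  0.9 -0. ] w 0.999 gf 0.0
```

Call:
drive_tool([
  {"dx": -0.035, "dy": -0.014, "dz": -0.0045},
  {"dx": -0.035, "dy": -0.014, "dz": -0.0045},
  {"dx": -0.035, "dy": -0.014, "dz": -0.0045},
  {"dx": -0.035, "dy": -0.014, "dz": -0.0045},
  {"dx": -0.035, "dy": -0.014, "dz": -0.0045},
  {"dx": -0.035, "dy": -0.014, "dz": -0.0045},
  {"dx": -0.035, "dy": -0.014, "dz": -0.0045},
  {"dx": -0.035, "dy": -0.014, "dz": -0.0045},
  {"dx": -0.035, "dy": -0.014, "dz": -0.0045},
  {"dx": -0.035, "dy": -0.014, "dz": -0.0045},
  {"wz": 10},
  {"wz": 10},
  {"wz": 10},
  {"wz": 10},
  {"wz": 10},
  {"wz": 9},
  {},
])

```text
schema error: expected keys claw, dx, dy, dz, wx, wy, wz
```

Run:
```python
from h import *
go(.446,.03,.25,15.5); print(get_obs()['q'])
```

```text
yaw 74.6 tilt 0.09 wz 59.1 shift mm [-669.1   91.4    5.4] n 17 per row [-0.0394  0.0054  0.0003]
t 0.1 pos [0.1791 0.6503 0.2554] F [-0.2  0.9 -0. ] w 0.999 gf 0.0
[-1.41009116  0.47769616  0.02229811  1.55632971 -0.01148549  1.10932348
 -0.08310729]
```

Call:
drive_tool([
  {"claw": 0.085, "dx": -0.035, "dy": -0.014, "dz": -0.0045, "wx": 0, "wy": 0, "wz": 0},
  {"claw": 0.085, "dx": -0.035, "dy": -0.014, "dz": -0.0045, "wx": 0, "wy": 0, "wz": 0},
  {"claw": 0.085, "dx": -0.035, "dy": -0.014, "dz": -0.0045, "wx": 0, "wy": 0, "wz": 0},
  {"claw": 0.085, "dx": -0.035, "dy": -0.014, "dz": -0.0045, "wx": 0, "wy": 0, "wz": 0},
  {"claw": 0.085, "dx": -0.035, "dy": -0.014, "dz": -0.0045, "wx": 0, "wy": 0, "wz": 0},
  {"claw": 0.085, "dx": -0.035, "dy": -0.014, "dz": -0.0045, "wx": 0, "wy": 0, "wz": 0},
  {"claw": 0.085, "dx": -0.035, "dy": -0.014, "dz": -0.0045, "wx": 0, "wy": 0, "wz": 0},
  {"claw": 0.085, "dx": -0.035, "dy": -0.014, "dz": -0.0045, "wx": 0, "wy": 0, "wz": 0},
  {"claw": 0.085, "dx": -0.035, "dy": -0.014, "dz": -0.0045, "wx": 0, "wy": 0, "wz": 0},
  {"claw": 0.085, "dx": -0.035, "dy": -0.014, "dz": -0.0045, "wx": 0, "wy": 0, "wz": 0},
  {"claw": 0.085, "dx": 0, "dy": 0, "dz": 0, "wx": 0, "wy": 0, "wz": 10},
  {"claw": 0.085, "dx": 0, "dy": 0, "dz": 0, "wx": 0, "wy": 0, "wz": 10},
  {"claw": 0.085, "dx": 0, "dy": 0, "dz": 0, "wx": 0, "wy": 0, "wz": 10},
  {"claw": 0.085, "dx": 0, "dy": 0, "dz": 0, "wx": 0, "wy": 0, "wz": 10},
  {"claw": 0.085, "dx": 0, "dy": 0, "dz": 0, "wx": 0, "wy": 0, "wz": 10},
  {"claw": 0.085, "dx": 0, "dy": 0, "dz": 0, "wx": 0, "wy": 0, "wz": 9},
])

```text
t: 2.1
eef_pos: [0.4792, 0.4227, 0.3008]
tool_rot: [-0.0, 0.607, 0.795, -0.001]
contact_force: [0.4, -0.4, 0.4]
gripper_width: 0.994
grasp_force: 0.0
```

Run:
```python
from h import *
go(.446,.03,.22,15.5); print(get_obs()['q'])
```

```text
yaw 15.3 tilt 0.06 wz -0.2 shift mm [-369.5 -137.    80.8] n 11 per row [-0.0336 -0.0125  0.0073]
t 2.1 pos [0.4792 0.4227 0.3008] F [ 0.4 -0.4  0.4] w 0.994 gf 0.0
[-1.06952996  0.39254071  0.33854384  1.61319447 -0.13894034  1.16065809
 -0.4322352 ]
```

Call:
drive_tool([
  {"claw": 0.085, "dx": -0.0335, "dy": -0.0125, "dz": 0.007, "wx": 0, "wy": 0, "wz": 0},
  {"claw": 0.085, "dx": -0.0335, "dy": -0.0125, "dz": 0.007, "wx": 0, "wy": 0, "wz": 0},
  {"claw": 0.085, "dx": -0.0335, "dy": -0.0125, "dz": 0.007, "wx": 0, "wy": 0, "wz": 0},
  {"claw": 0.085, "dx": -0.0335, "dy": -0.0125, "dz": 0.007, "wx": 0, "wy": 0, "wz": 0},
  {"claw": 0.085, "dx": -0.0335, "dy": -0.0125, "dz": 0.007, "wx": 0, "wy": 0, "wz": 0},
  {"claw": 0.085, "dx": -0.0335, "dy": -0.0125, "dz": 0.007, "wx": 0, "wy": 0, "wz": 0},
  {"claw": 0.085, "dx": -0.0335, "dy": -0.0125, "dz": 0.007, "wx": 0, "wy": 0, "wz": 0},
  {"claw": 0.085, "dx": -0.0335, "dy": -0.0125, "dz": 0.007, "wx": 0, "wy": 0, "wz": 0},
  {"claw": 0.085, "dx": -0.0335, "dy": -0.0125, "dz": 0.007, "wx": 0, "wy": 0, "wz": 0},
  {"claw": 0.085, "dx": -0.0335, "dy": -0.0125, "dz": 0.007, "wx": 0, "wy": 0, "wz": 0},
  {"claw": 0.085, "dx": -0.0335, "dy": -0.0125, "dz": 0.007, "wx": 0, "wy": 0, "wz": 0},
])

```text
t: 3.48
eef_pos: [0.4457, 0.0298, 0.224]
tool_rot: [-0.0, 0.605, 0.797, -0.0]
contact_force: [0.2, 0.4, -0.5]
gripper_width: 0.998
grasp_force: 0.0
```

```bash
cat >> h.py <<'E'
def comps(W,m,lo,hi):
    n,l,st,_=cv2.connectedComponentsWithStats(m.astype(np.uint8))
    for i in range(1,n):
        if lo<st[i,4]<hi:
            q=W[l==i]; z=np.median(q[:,2]); q=q[:,:2]; r=cv2.minAreaRect((q*1000).astype(np.float32)); C=cv2.boxPoints(r)
            e=[C[1]-C[0],C[2]-C[1]];L=max(e,key=lambda a:a@a)
            print(st[i,4],'px',np.round(st[i,:2]+st[i,2:4]/2),'z',round(z,4),'mean',np.round(q.mean(0)*1000,1),'rc',np.round(r[0],1),np.round(r[1],1),'long',round(np.degrees(np.arctan2(L[1],L[0]))%180,1))
E
python3 - <<'E'
from h import *
p,d,W=wrist('w1');q=p.astype(int)
comps(W,(W[...,2]>.008)&(W[...,2]<.026)&(q[...,0]-q[...,2]>40)&(d>0),300,50000)
go(.446,.03,.1,15.5)
E
```

```text
1095 px [256. 170.] z 0.0162 mean [443.1  31. ] rc [443.1  30. ] [28.7 59.3] long 106.2
421 px [503. 260.] z 0.018 mean [810.1  -5.6] rc [812.    3.3] [24.6 62.7] long 101.4
yaw 15.3 tilt 0.17 wz -0.2 shift mm [  4.5   2.9 123.2] n 4 per row [0.0011 0.0007 0.0308]
t 3.52 pos [0.4444 0.0249 0.2232] F [-1.1 -3.7 -0.6] w 0.992 gf 0.0
```

View pics/w1.png

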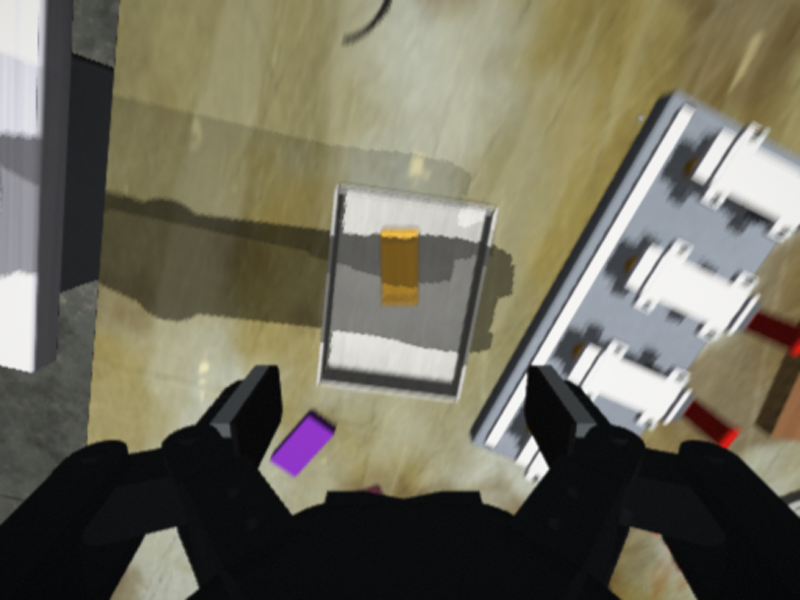

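The wrist picture shows the brass bar lying flat in the tray at (400,268), the purple look-alike at (303,443) and three raised pads on the right.

Call:
drive_tool([
  {"claw": 0.05, "dx": 0.005, "dy": 0.002, "dz": 0.03, "wx": 0, "wy": 0, "wz": -0.5},
  {"claw": 0.05, "dx": 0, "dy": 0, "dz": 0.04, "wx": 0, "wy": 0, "wz": 0},
  {"claw": 0.05, "dx": 0, "dy": 0, "dz": 0.04, "wx": 0, "wy": 0, "wz": 0},
  {"claw": 0.05, "dx": 0, "dy": 0, "dz": 0.03, "wx": 0, "wy": 0, "wz": 0},
  {"claw": 0.05, "dx": 0, "dy": 0, "dz": 0.015, "wx": 0, "wy": 0, "wz": 0},
  {"claw": 0.05, "dx": 0, "dy": 0, "dz": 0, "wx": 0, "wy": 0, "wz": 0},
  {"claw": 0.05, "dx": 0, "dy": 0, "dz": 0, "wx": 0, "wy": 0, "wz": 0},
])

```text
t: 4.4
eef_pos: [0.4475, 0.0364, 0.0702]
tool_rot: [0.0, 0.601, 0.799, 0.001]
contact_force: [0.3, 0.3, -0.1]
gripper_width: 0.587
grasp_force: 0.0
```

Run:
```python
from h import *
p,d,W=wrist('w2');q=p.astype(int)
comps(W,(W[...,2]>.008)&(W[...,2]<.026)&(q[...,0]-q[...,2]>40)&(d>0),300,50000)
go(.445,.03,.032,15.9)
```

```text
3524 px [250. 222.] z 0.0162 mean [443.  33.] rc [443.7  30.4] [29.9 62.5] long 106.6
yaw 16.1 tilt 0.12 wz 0.2 shift mm [-5.5 -4.3 38.3] n 1 per row [-0.0055 -0.0043  0.0383]
t 4.45 pos [0.4476 0.0365 0.0703] F [0.3 1.  0.4] w 0.581 gf 0.0
```

View pics/w2.png

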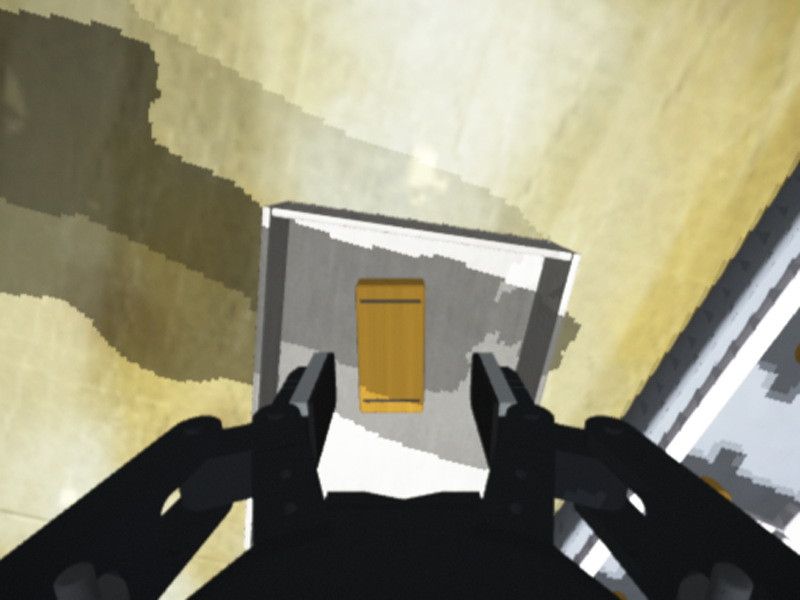

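The brass bar sits between the open fingers at (391,345), and the fit gives 62.5 x 29.9 mm. I'll descend and grip.

Call:
drive_tool([
  {"claw": 0.05, "dx": -0.005, "dy": -0.005, "dz": 0.01, "wx": 0, "wy": 0, "wz": -0.4},
  {"claw": 0.05, "dx": 0, "dy": 0, "dz": 0.015, "wx": 0, "wy": 0, "wz": 0},
  {"claw": 0.05, "dx": 0, "dy": 0, "dz": 0.013, "wx": 0, "wy": 0, "wz": 0},
  {"claw": 0.05, "dx": 0, "dy": 0, "dz": 0, "wx": 0, "wy": 0, "wz": 0},
  {"claw": 0.02, "dx": 0, "dy": 0, "dz": 0, "wx": 0, "wy": 0, "wz": 0},
  {"claw": 0.02, "dx": 0, "dy": 0, "dz": 0, "wx": 0, "wy": 0, "wz": 0},
  {"claw": 0.02, "dx": 0, "dy": 0, "dz": 0, "wx": 0, "wy": 0, "wz": 0},
  {"claw": 0.02, "dx": 0, "dy": 0, "dz": 0, "wx": 0, "wy": 0, "wz": 0},
], newtons=60)

```text
t: 5.45
eef_pos: [0.4435, 0.0301, 0.0316]
tool_rot: [0.0, 0.598, 0.801, 0.0]
contact_force: [-0.5, -0.7, 3.6]
gripper_width: 0.328
grasp_force: 59.9
```

Call:
drive_tool([
  {"claw": 0.02, "dx": 0, "dy": 0, "dz": -0.02, "wx": 0, "wy": 0, "wz": 0},
  {"claw": 0.02, "dx": 0, "dy": 0, "dz": -0.04, "wx": 0, "wy": 0, "wz": 0},
  {"claw": 0.02, "dx": 0, "dy": 0, "dz": -0.04, "wx": 0, "wy": 0, "wz": -10},
  {"claw": 0.02, "dx": 0, "dy": 0, "dz": -0.04, "wx": 0, "wy": 0, "wz": -10},
  {"claw": 0.02, "dx": 0, "dy": 0, "dz": -0.04, "wx": 0, "wy": 0, "wz": -10},
  {"claw": 0.02, "dx": 0, "dy": 0, "dz": 0, "wx": 0, "wy": 0, "wz": -10},
  {"claw": 0.02, "dx": 0, "dy": 0, "dz": 0, "wx": 0, "wy": 0, "wz": -10},
  {"claw": 0.02, "dx": 0, "dy": 0, "dz": 0, "wx": 0, "wy": 0, "wz": -10},
  {"claw": 0.02, "dx": 0, "dy": 0, "dz": 0, "wx": 0, "wy": 0, "wz": -5.2},
  {"claw": 0.02, "dx": -0.037, "dy": 0.0175, "dz": 0, "wx": 0, "wy": 0, "wz": 0},
  {"claw": 0.02, "dx": -0.037, "dy": 0.0175, "dz": 0, "wx": 0, "wy": 0, "wz": 0},
  {"claw": 0.02, "dx": -0.037, "dy": 0.0175, "dz": 0, "wx": 0, "wy": 0, "wz": 0},
  {"claw": 0.02, "dx": -0.037, "dy": 0.0175, "dz": 0, "wx": 0, "wy": 0, "wz": 0},
  {"claw": 0.02, "dx": 0, "dy": 0, "dz": 0, "wx": 0, "wy": 0, "wz": 0},
  {"claw": 0.02, "dx": 0, "dy": 0, "dz": 0, "wx": 0, "wy": 0, "wz": 0},
  {"claw": 0.02, "dx": 0, "dy": 0, "dz": 0, "wx": 0, "wy": 0, "wz": 0},
])

```text
t: 7.45
eef_pos: [0.5987, 0.0775, 0.2111]
tool_rot: [-0.001, 0.073, 0.997, -0.0]
contact_force: [0.2, 0.6, -2.8]
gripper_width: 0.333
grasp_force: 59.8
```

Run:
```python
from h import *
p,d,W=wrist('w3')
Z=W[...,2]
comps(W,(Z>.058)&(Z<.072)&(d>0)&(W[...,0]>.55)&(W[...,0]<.8),200,50000)
go(.6,.078,.2,81.7);print(get_obs()['q'])
```

```text
2817 px [118. 220.] z 0.0612 mean [618.4 -77.4] rc [621.3 -78.4] [50.2 96.2] long 171.1
2433 px [191. 222.] z 0.0613 mean [6.255e+02 3.000e-01] rc [6.335e+02 5.000e-01] [49.7 96.7] long 171.5
2764 px [340. 222.] z 0.0614 mean [653.7 158.3] rc [657.1 158.2] [50.1 96.6] long 171.4
566 px [491. 237.] z 0.0652 mean [686.8 311.9] rc [691.1 316.2] [24.8 53.8] long 148.0
591 px [ 16. 306.] z 0.0622 mean [ 702.8 -225.1] rc [ 709.4 -227.7] [62.2 23.3] long 0.8
yaw 81.7 tilt 0.04 wz -0.0 shift mm [-1.   0.6 11.3] n 1 per row [-0.001   0.0006  0.0113]
t 7.5 pos [0.5989 0.0776 0.2113] F [-0.3  0.1 -1.7] w 0.334 gf 59.844539165496826
[-0.47817911  0.41799168  0.32299275  1.79391551 -0.15873441  0.9555891
  1.33624861]
```

View pics/w3.png

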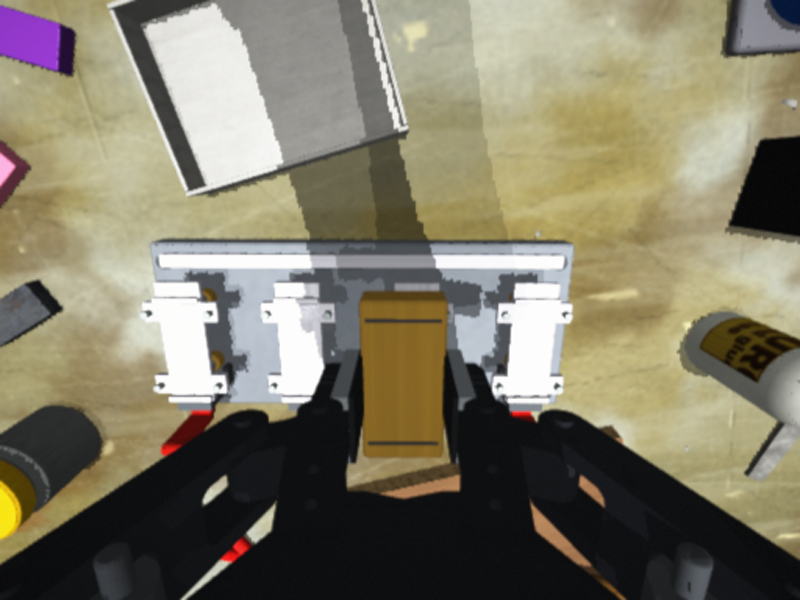

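```bash
cat > pads.py <<'E'
from h import *
def prof(W,p,d,yaw=-8.5,o=(.643,.039)):
    a=np.radians(yaw);X=W[...,0]-o[0];Y=W[...,1]-o[1]
    xf=(X*np.cos(a)+Y*np.sin(a))*1e3; yf=(-X*np.sin(a)+Y*np.cos(a))*1e3
    red=(p[...,0].astype(int)-p[...,2])>40
    for i,yc in enumerate((120,40,-40,-120)):
        m=(d>0)&~red&(abs(yf-yc)<30)&(W[...,2]>.058)&(W[...,2]<.073)
        s=''
        for b in range(-52,52,4):
            k=m&(xf>=b)&(xf<b+4)
            if k.sum()>3: s+=f'{b+2}:{yf[k].min()-yc:.0f}/{yf[k].max()-yc:.0f}/{W[...,2][k].max()*1e3:.0f} '
        print('pad',i+1,s)
E
python3 - <<'E'
from pads import *
f=np.load('pics/w3.npz'); prof(f['W'],f['p'],f['d'])
q=f['p'].astype(int);W=f['W'];comps(W,(q[...,0]-q[...,2]>40)&(W[...,2]>.17)&(W[...,2]<.21),300,50000)
f=np.load('pics/top0.npz');c=calibration('top');W=cloud(f['d'],c,c['R'],c['t']);print('top'); prof(W,f['p'],f['d'])
E
```

```text
pad 1 -50:-15/15/63 -46:-15/15/63 -42:-15/15/68 -38:-25/25/68 -34:-25/25/70 -30:-25/25/70 -26:-25/25/63 -22:-15/24/64 -18:-15/15/63 -14:-15/15/63 -10:-15/15/63 -6:-15/15/63 -2:-15/14/63 2:-15/15/63 6:-15/14/62 10:-15/14/63 14:-24/24/63 18:-25/24/63 22:-25/25/69 26:-25/22/69 30:-23/24/68 34:-15/14/67 38:-12/12/63 42:-12/12/63 
pad 2 -50:-15/15/63 -46:-15/15/62 -38:21/25/61 -34:21/25/69 -30:21/25/70 -26:22/25/62 
pad 3 -50:-15/15/63 -46:-15/15/63 -42:-14/15/68 -38:-24/25/67 -34:-24/25/69 -30:-24/25/69 -26:-24/25/64 -22:-15/15/62 -18:-14/15/63 -14:-14/16/63 -10:-15/15/63 -6:-14/15/63 -2:-14/15/63 2:-15/15/63 6:-14/15/63 10:-14/15/63 14:-22/13/63 18:-24/12/63 22:-24/11/69 26:-21/8/69 30:-24/7/67 34:-15/5/67 38:-12/-2/62 42:-11/-4/62 46:-10/-6/61 
pad 4 -50:-14/16/63 -46:-14/16/63 -42:-14/16/68 -38:-23/25/67 -34:-24/26/69 -30:-23/26/70 -26:-24/25/63 -22:-15/16/63 -18:-14/16/62 -14:-15/16/63 -10:-14/16/63 -6:-14/16/63 -2:-15/16/63 2:-15/16/63 6:-15/16/63 10:-14/16/62 14:-19/25/62 18:-25/25/63 22:-23/25/69 26:-22/25/69 30:-24/25/68 34:-15/15/67 38:-12/13/62 42:-12/13/62 
5387 px [258. 240.]
[... 678 characters left out ...]
23/19/71 38:-14/14/71 42:-11/12/66 46:-10/10/66 
pad 3 -46:-13/15/68 -42:-13/13/67 -38:-15/14/68 -34:-22/17/70 -30:-24/23/70 -26:-24/24/70 -22:-24/24/69 -18:-14/19/68 -14:-13/15/69 -10:-13/15/65 -6:-12/13/66 -2:-14/14/67 2:-13/15/64 6:-13/13/65 10:-12/13/68 14:-14/14/67 18:-14/20/66 22:-24/24/66 26:-24/25/73 30:-23/25/69 34:-22/23/70 38:-13/15/72 42:-10/10/68 46:-9/11/68 
pad 4 -46:-14/14/65 -42:-14/14/67 -38:-13/15/71 -34:-24/24/67 -30:-23/25/69 -26:-23/25/72 -22:-22/23/66 -18:-13/15/68 -14:-12/13/67 -10:-14/14/71 -6:-14/15/65 -2:-13/15/66 2:-12/15/68 6:-12/14/67 10:-14/15/65 14:-13/15/66 18:-13/21/67 22:-23/25/67 26:-23/25/72 30:-19/23/70 34:-25/24/71 38:-12/13/71 42:-11/11/66 46:-11/12/67
```

Call:
drive_tool([
  {"claw": 0.02, "dx": -0.024, "dy": 0.004, "dz": 0, "wx": 0, "wy": 0, "wz": 0},
  {"claw": 0.02, "dx": -0.0235, "dy": 0.004, "dz": 0, "wx": 0, "wy": 0, "wz": -0.2},
  {"claw": 0.02, "dx": 0, "dy": 0, "dz": 0.04, "wx": 0, "wy": 0, "wz": 0},
  {"claw": 0.02, "dx": 0, "dy": 0, "dz": 0.04, "wx": 0, "wy": 0, "wz": 0},
  {"claw": 0.02, "dx": 0, "dy": 0, "dz": 0.027, "wx": 0, "wy": 0, "wz": 0},
  {"claw": 0.02, "dx": 0, "dy": 0, "dz": 0, "wx": 0, "wy": 0, "wz": 0},
  {"claw": 0.02, "dx": 0, "dy": 0, "dz": 0, "wx": 0, "wy": 0, "wz": 0},
  {"claw": 0.02, "dx": 0, "dy": 0, "dz": 0, "wx": 0, "wy": 0, "wz": 0},
])

```text
t: 8.5
eef_pos: [0.6491, 0.0792, 0.1061]
tool_rot: [0.001, 0.071, 0.997, 0.0]
contact_force: [0.3, 0.5, -1.9]
gripper_width: 0.33
grasp_force: 59.8
```

Run:
```python
from pads import *
p,d,W=wrist('w4')
prof(W,p,d);q=p.astype(int);comps(W,(q[...,0]-q[...,2]>40)&(W[...,2]>.075)&(W[...,2]<.12),300,50000)
go(.647,.0788,.104,81.7)
p,d=read_camera('scene');cv2.imwrite('pics/s4.png',cv2.resize(p[140:230,210:330,::-1],(800,600),interpolation=cv2.INTER_CUBIC))
```

```text
pad 1 -50:-15/15/63 -46:-15/15/64 -42:-15/15/68 -38:-25/24/68 -34:-25/25/70 -30:-25/23/70 -26:-25/25/63 -22:-24/24/63 -18:-15/15/63 -14:-15/15/63 -10:-15/15/63 -6:-15/15/63 -2:-15/15/63 2:-15/15/63 6:-15/15/63 10:-15/15/63 14:-16/22/63 18:-25/25/63 22:-25/25/69 26:-25/23/69 30:-25/24/67 34:3/15/67 38:11/12/61 
pad 2 -50:-14/15/63 -46:-14/15/63 -42:-15/15/68 -38:-24/25/68 -34:-24/25/69 -30:-25/25/69 -26:-25/25/63 -22:18/24/62 
pad 3 -50:-15/16/63 -46:-14/16/64 -42:-15/16/68 -38:-24/25/68 -34:-25/26/70 -30:-25/26/70 -26:-24/26/63 -22:-23/25/63 -18:-15/16/63 -14:-15/16/63 -10:-15/16/63 -6:-15/16/63 -2:-15/16/63 2:-14/16/63 6:-15/15/63 10:-15/16/63 14:-23/24/64 18:-25/25/63 22:-24/26/69 26:-21/26/69 30:-22/25/68 34:-14/1/67 38:-11/-6/62 
pad 4 -50:4/16/63 -46:3/16/63 -42:3/16/68 -38:1/26/67 -34:-1/26/69 -30:-1/26/69 -26:-3/26/63 -22:-4/25/63 -18:-5/16/63 -14:-5/17/63 -10:-7/17/63 -6:-7/16/63 -2:-8/16/63 2:-10/17/63 6:-11/17/63 10:-12/16/63 14:-13/23/63 18:-14/26/64 22:-16/26/70 26:-16/26/69 30:-17/26/68 34:-14/16/67 38:-13/15/63 42:-13/13/62 46:-12/12/61 
5276 px [258. 240.] z 0.0907 mean [645.3  79.5] rc [648.4  79.2] [29.9 62.1] long 171.5
563 px [ 16. 318.] z 0.0838 mean [678.6 -82.5] rc [680.6 -86.4] [19.3  9.8] long 83.7
328 px [257. 311.] z 0.0808 mean [700.5  71.1] rc [700.7  70.9] [17.9  2.9] long 82.4
yaw 81.9 tilt 0.15 wz 0.2 shift mm [ 1.9 -0.6  1.9] n 1 per row [ 0.0019 -0.0006  0.0019]
t 8.55 pos [0.6489 0.0792 0.1059] F [ 0.3 -0.2 -1.4] w 0.332 gf 59.82870697975159
```

View pics/w4.png

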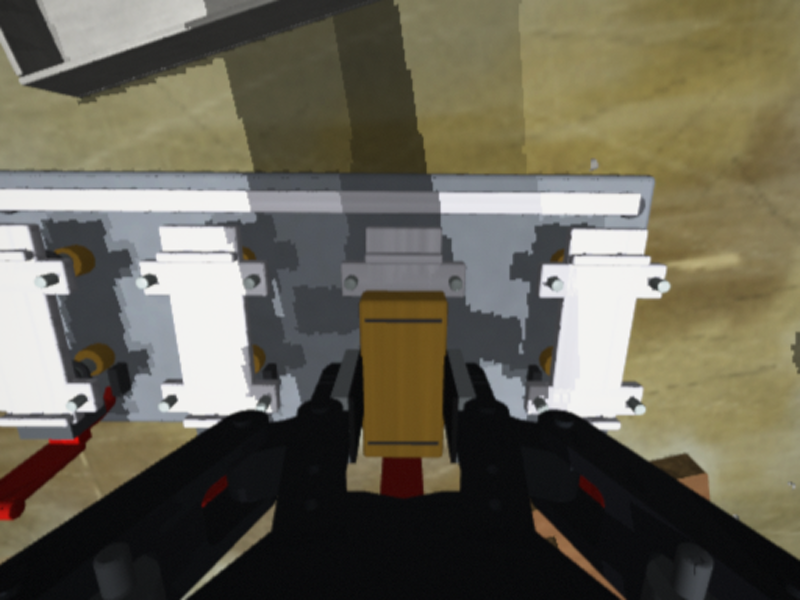

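```bash
cat >> pads.py <<'E'
def pins(W,d):
    n,l,st,_=cv2.connectedComponentsWithStats(((d>0)&(W[...,2]>.0682)&(W[...,2]<.0715)).astype(np.uint8)); r=[]
    for i in range(1,n):
        if 4<st[i,4]<150:
            m=W[l==i].mean(0)
            if .55<m[0]<.75 and -.15<m[1]<.2: r.append(m)
    r=np.array(r); print(np.round(r*1e3,1))
E
python3 - <<'E'
from pads import *
for n in ('w3','w4'):
    f=np.load(f'pics/{n}.npz');pins(f['W'],f['d'])
E
```

```text
[[ 592.   -94.3   68.8]
 [ 597.   -54.4   68.5]
 [ 609.    24.8   68.9]
 [ 627.1  142.4   68.6]
 [ 632.7  182.5   68.9]
 [ 644.8 -102.7   68.6]
 [ 680.   134.7   68.6]
 [ 677.2  -86.1   69.9]]
[[596.7 -54.1  68.7]
 [598.6 -53.6  68.7]
 [603.9 -15.1  68.7]
 [610.   24.8  68.7]
 [615.4  62.9  68.7]
 [621.7 103.6  68.7]
 [627.2 142.   68.8]
 [633.4 182.1  68.8]
 [651.5 -61.8  68.6]
 [656.9 -22.8  68.5]
 [663.1  17.5  68.6]
 [680.2 133.8  68.7]
 [686.2 174.4  68.6]
 [677.6 -85.1  69.9]
 [700.6  71.3  69.9]]
```

Call:
drive_tool([
  {"claw": 0.02, "dx": 0.0033, "dy": 0, "dz": 0, "wx": 0, "wy": 0, "wz": 0.3},
  {"claw": 0.02, "dx": 0, "dy": 0, "dz": 0.004, "wx": 0, "wy": 0, "wz": 0},
  {"claw": 0.02, "dx": 0, "dy": 0, "dz": 0.004, "wx": 0, "wy": 0, "wz": 0},
  {"claw": 0.02, "dx": 0, "dy": 0, "dz": 0.004, "wx": 0, "wy": 0, "wz": 0},
  {"claw": 0.02, "dx": 0, "dy": 0, "dz": 0.003, "wx": 0, "wy": 0, "wz": 0},
  {"claw": 0.02, "dx": 0, "dy": 0, "dz": 0.002, "wx": 0, "wy": 0, "wz": 0},
  {"claw": 0.02, "dx": 0, "dy": 0, "dz": 0, "wx": 0, "wy": 0, "wz": 0},
  {"claw": 0.02, "dx": 0, "dy": 0, "dz": 0, "wx": 0, "wy": 0, "wz": 0},
])

```text
t: 9.6
eef_pos: [0.6447, 0.0795, 0.0874]
tool_rot: [-0.0, 0.073, 0.997, 0.0]
contact_force: [-2.4, 0.1, 3.5]
gripper_width: 0.331
grasp_force: 60.5
```

Run:
```python
from pads import *
p,d,W=wrist('w5')
pins(W,d);q=p.astype(int);comps(W,(q[...,0]-q[...,2]>40)&(W[...,2]>.065)&(W[...,2]<.12),300,50000)
go(.6456,.0796,.089,81.6)
```

```text
[[603.6 -15.8  68.7]
 [609.8  24.5  68.7]
 [627.2 141.6  68.8]
 [617.   76.   71.3]
 [619.6  90.5  71.3]
 [619.4  95.4  71.2]
 [633.5 182.4  68.7]
 [599.2 -52.9  68.8]
 [605.1 -13.8  68.8]
 [620.   82.5  71.2]
 [622.3  68.1  71.3]
 [623.   72.   71.2]
 [624.8  82.5  71.1]
 [625.2  90.6  71.3]
 [627.6  94.7  71.3]
 [625.1  67.4  71. ]
 [626.5  75.5  71.2]
 [630.   83.   71.2]
 [635.8  97.9  70.2]
 [631.2  64.3  70.3]
 [631.9  74.7  71.1]
 [636.5  85.7  71.1]
 [634.3  56.3  70.2]
 [639.8  88.1  71.1]
 [641.3 104.2  70.3]
 [640.6  77.6  71.2]
 [643.6  65.9  71.1]
 [654.4  88.6  71.2]
 [651.3  72.5  71.2]
 [651.7  83.2  71.2]
 [651.8  67.   71. ]
 [653.5  68.2  71.3]
 [659.9  90.5  71. ]
 [658.8  82.3  71. ]
 [660.2  78.2  71.1]
 [660.8  72.1  71.2]
 [660.9  66.1  71.2]
 [670.5  90.1  71. ]
 [664.5  61.7  71.2]
 [651.  -62.2  68.6]
 [657.1 -23.9  68.5]
 [686.  174.4  68.6]
 [670.1  61.7  71.1]
 [673.5  73.4  71.2]
 [678.4 -81.5  69.9]]
5209 px [258. 240.] z 0.072 mean [641.1  79.8] rc [644.   79.5] [29.5 62. ] long 171.7
yaw 81.6 tilt 0.01 wz -0.0 shift mm [-0.9  0.3 -1.6] n 1 per row [-0.0009  0.0003 -0.0016]
t 9.65 pos [0.6447 0.0795 0.0874] F [-3.  -0.   3.7] w 0.328 gf 60.52466154098511
```

View pics/w5.png

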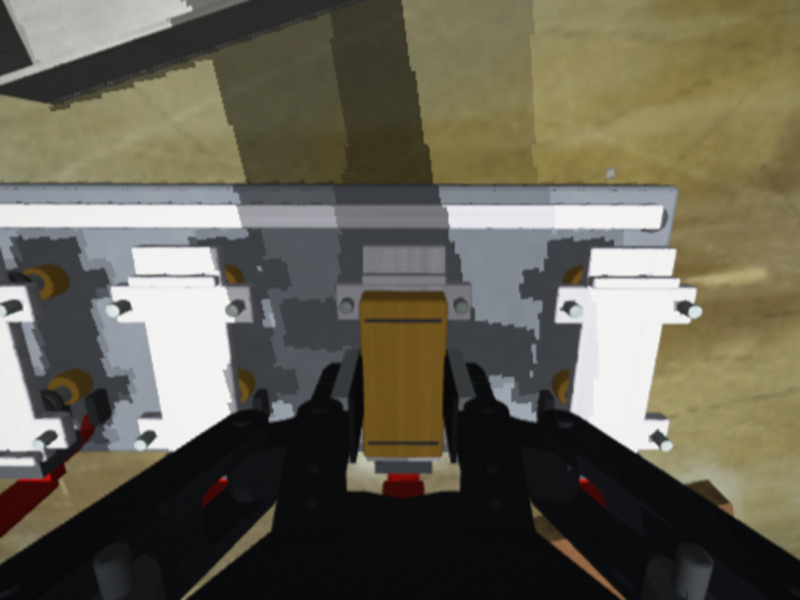

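Call:
drive_tool([
  {"claw": 0.02, "dx": 0, "dy": 0, "dz": 0.004, "wx": 0, "wy": 0, "wz": 0},
  {"claw": 0.02, "dx": 0, "dy": 0, "dz": 0.004, "wx": 0, "wy": 0, "wz": 0},
  {"claw": 0.02, "dx": 0, "dy": 0, "dz": 0.004, "wx": 0, "wy": 0, "wz": 0},
  {"claw": 0.02, "dx": 0, "dy": 0, "dz": 0.004, "wx": 0, "wy": 0, "wz": 0},
  {"claw": 0.02, "dx": 0, "dy": 0, "dz": 0.001, "wx": 0, "wy": 0, "wz": 0},
  {"claw": 0.02, "dx": 0, "dy": 0, "dz": 0, "wx": 0, "wy": 0, "wz": 0},
])

```text
t: 10.4
eef_pos: [0.6449, 0.0795, 0.071]
tool_rot: [0.0, 0.073, 0.997, 0.0]
contact_force: [-3.3, -0.2, 9.2]
gripper_width: 0.33
grasp_force: 61.1
```

Call:
drive_tool([
  {"claw": 0.02, "dx": 0, "dy": 0, "dz": 0, "wx": 0, "wy": 0, "wz": 0},
  {"claw": 0.02, "dx": 0, "dy": 0, "dz": 0, "wx": 0, "wy": 0, "wz": 0},
  {"claw": 0.02, "dx": 0, "dy": 0, "dz": 0, "wx": 0, "wy": 0, "wz": 0},
  {"claw": 0.02, "dx": 0, "dy": 0, "dz": 0, "wx": 0, "wy": 0, "wz": 0},
  {"claw": 0.02, "dx": 0, "dy": 0, "dz": 0, "wx": 0, "wy": 0, "wz": 0},
  {"claw": 0.02, "dx": 0, "dy": 0, "dz": 0, "wx": 0, "wy": 0, "wz": 0},
  {"claw": 0.02, "dx": 0, "dy": 0, "dz": 0, "wx": 0, "wy": 0, "wz": 0},
  {"claw": 0.02, "dx": 0, "dy": 0, "dz": 0, "wx": 0, "wy": 0, "wz": 0},
  {"claw": 0.02, "dx": 0, "dy": 0, "dz": 0, "wx": 0, "wy": 0, "wz": 0},
  {"claw": 0.02, "dx": 0, "dy": 0, "dz": 0, "wx": 0, "wy": 0, "wz": 0},
  {"claw": 0.02, "dx": 0, "dy": 0, "dz": 0, "wx": 0, "wy": 0, "wz": 0},
  {"claw": 0.02, "dx": 0, "dy": 0, "dz": 0, "wx": 0, "wy": 0, "wz": 0},
  {"claw": 0.02, "dx": 0, "dy": 0, "dz": 0, "wx": 0, "wy": 0, "wz": 0},
  {"claw": 0.02, "dx": 0, "dy": 0, "dz": 0, "wx": 0, "wy": 0, "wz": 0},
  {"claw": 0.045, "dx": 0, "dy": 0, "dz": 0, "wx": 0, "wy": 0, "wz": 0},
  {"claw": 0.05, "dx": 0, "dy": 0, "dz": 0, "wx": 0, "wy": 0, "wz": 0},
  {"claw": 0.05, "dx": 0, "dy": 0, "dz": 0, "wx": 0, "wy": 0, "wz": 0},
])

```text
t: 12.52
eef_pos: [0.6449, 0.0795, 0.0701]
tool_rot: [0.0, 0.073, 0.997, -0.0]
contact_force: [0.1, -0.4, -1.2]
gripper_width: 0.584
grasp_force: 0.0
```

Call:
drive_tool([
  {"claw": 0.05, "dx": 0, "dy": 0, "dz": -0.01, "wx": 0, "wy": 0, "wz": 0},
  {"claw": 0.05, "dx": 0, "dy": 0, "dz": -0.03, "wx": 0, "wy": 0, "wz": 0},
  {"claw": 0.05, "dx": 0, "dy": 0, "dz": -0.04, "wx": 0, "wy": 0, "wz": 0},
  {"claw": 0.05, "dx": 0, "dy": 0, "dz": -0.04, "wx": 0, "wy": 0, "wz": 0},
  {"claw": 0.05, "dx": 0, "dy": 0, "dz": -0.01, "wx": 0, "wy": 0, "wz": 0},
  {"claw": 0.05, "dx": 0, "dy": 0, "dz": 0, "wx": 0, "wy": 0, "wz": 0},
  {"claw": 0.05, "dx": 0, "dy": 0, "dz": 0, "wx": 0, "wy": 0, "wz": 0},
])

```text
t: 13.4
eef_pos: [0.6438, 0.0795, 0.1988]
tool_rot: [-0.001, 0.073, 0.997, -0.0]
contact_force: [0.0, 0.5, -0.2]
gripper_width: 0.589
grasp_force: 0.0
```

Run:
```python
from pads import *
p,d,W=wrist('w6')
q=p.astype(int);comps(W,(q[...,0]-q[...,2]>40)&(W[...,2]>.04)&(W[...,2]<.12),100,50000)
# steel bars again from the top view
f,dd=read_camera('top');c=calibration('top');V=cloud(dd,c,c['R'],c['t']);X,Y,Z=V[...,0],V[...,1],V[...,2]
comps(V,(X>.4)&(X<.68)&(Y<-.18)&(Y>-.5)&(Z>.007)&(Z<.02)&(f.max(2)<125)&(f.max(2).astype(int)-f.min(2)<18),60,500)
go(.576,-.22,.2,21.6)
```

```text
1769 px [258. 186.] z 0.0608 mean [643.3  79.6] rc [647.1  79. ] [29.6 68.2] long 171.2
347 px [490. 189.] z 0.0546 mean [681.2 312.7] rc [679.8 317.1] [ 9.1 38.7] long 122.8
446 px [258. 237.] z 0.0815 mean [691.3  72.5] rc [691.4  72.2] [17.6  9.4] long 81.3
576 px [100. 246.] z 0.0789 mean [677.9 -85.6] rc [678.4 -87.2] [19.3 10.2] long 78.8
315 px [178. 246.] z 0.0761 mean [688.5 -10.6] rc [689.7  -9.3] [16.4  9.9] long 83.9
310 px [338. 246.] z 0.0761 mean [712.8 152.5] rc [713.2 150.6] [16.1 10.5] long 71.8
247 px [386. 367.] z 0.0417 mean [921.8 212.1] rc [921.2 209.3] [46.3 18.9] long 60.7
219 px [340. 178.] z 0.0141 mean [ 594.3 -240.8] rc [ 594.7 -241. ] [29.7 62.5] long 111.7
225 px [383. 202.] z 0.0137 mean [ 526.2 -364.3] rc [ 526.5 -364.4] [62.5 29.3] long 69.3
yaw 81.6 tilt 0.15 wz 60.0 shift mm [-253.5 -173.4   -1.2] n 8 per row [-0.0317 -0.0217 -0.0002]
t 13.5 pos [0.6439 0.0795 0.1988] F [-0.4 -1.  -0.1] w 0.586 gf 0.0
```

Call:
drive_tool([
  {"claw": 0.05, "dx": 0, "dy": 0, "dz": 0, "wx": 0, "wy": 0, "wz": 10},
  {"claw": 0.05, "dx": 0, "dy": 0, "dz": 0, "wx": 0, "wy": 0, "wz": 10},
  {"claw": 0.05, "dx": 0, "dy": 0, "dz": 0, "wx": 0, "wy": 0, "wz": 10},
  {"claw": 0.05, "dx": 0, "dy": 0, "dz": 0, "wx": 0, "wy": 0, "wz": 10},
  {"claw": 0.05, "dx": 0, "dy": 0, "dz": 0, "wx": 0, "wy": 0, "wz": 10},
  {"claw": 0.05, "dx": 0, "dy": 0, "dz": 0, "wx": 0, "wy": 0, "wz": 10},
  {"claw": 0.05, "dx": -0.031, "dy": -0.0185, "dz": 0, "wx": 0, "wy": 0, "wz": 0},
  {"claw": 0.05, "dx": -0.031, "dy": -0.0185, "dz": 0, "wx": 0, "wy": 0, "wz": 0},
  {"claw": 0.05, "dx": -0.031, "dy": -0.0185, "dz": 0, "wx": 0, "wy": 0, "wz": 0},
  {"claw": 0.05, "dx": -0.031, "dy": -0.0185, "dz": 0, "wx": 0, "wy": 0, "wz": 0},
  {"claw": 0.05, "dx": -0.031, "dy": -0.0185, "dz": 0, "wx": 0, "wy": 0, "wz": 0},
  {"claw": 0.05, "dx": -0.031, "dy": -0.0185, "dz": 0.015, "wx": 0, "wy": 0, "wz": 0},
  {"claw": 0.05, "dx": -0.031, "dy": -0.0185, "dz": 0.025, "wx": 0, "wy": 0, "wz": 0},
  {"claw": 0.05, "dx": -0.031, "dy": -0.0185, "dz": 0.03, "wx": 0, "wy": 0, "wz": 0},
  {"claw": 0.05, "dx": -0.031, "dy": -0.0185, "dz": 0.03, "wx": 0, "wy": 0, "wz": 0},
  {"claw": 0.05, "dx": 0, "dy": 0, "dz": 0, "wx": 0, "wy": 0, "wz": 0},
  {"claw": 0.05, "dx": 0, "dy": 0, "dz": 0, "wx": 0, "wy": 0, "wz": 0},
  {"claw": 0.05, "dx": 0, "dy": 0, "dz": 0, "wx": 0, "wy": 0, "wz": 0},
])

```text
t: 15.75
eef_pos: [0.5936, -0.2397, 0.1007]
tool_rot: [0.0, 0.561, 0.828, 0.001]
contact_force: [-0.3, 0.0, 0.4]
gripper_width: 0.584
grasp_force: 0.0
```

Run:
```python
from h import *
p,d,W=wrist('w7')
comps(W,(W[...,2]>.007)&(W[...,2]<.02)&(p.max(2)<150)&(p.max(2).astype(int)-p.min(2)<22)&(d>0),300,20000)
go(.592,-.241,.029,21.7)
```

```text
2173 px [381.  34.] z 0.0192 mean [626.3 -90.4] rc [626.8 -89.7] [31.5 74.6] long 171.0
1107 px [350.  56.] z 0.0137 mean [ 611.8 -117.5] rc [ 616.  -117.9] [  2.  134.3] long 171.5
313 px [454.  61.] z 0.0192 mean [680.5 -92. ] rc [679.9 -94.3] [28.5 13.2] long 29.2
2674 px [255. 200.] z 0.0132 mean [ 590.4 -238.7] rc [ 591.  -240.3] [30.1 62. ] long 111.5
546 px [372. 240.] z 0.0138 mean [ 686.8 -232.6] rc [ 690.7 -232.4] [54.8 15.8] long 47.8
yaw 21.7 tilt 0.07 wz 0.0 shift mm [-0.5 -2.  71.9] n 2 per row [-0.0003 -0.001   0.0359]
t 15.8 pos [ 0.5936 -0.2398  0.1009] F [ 0.3 -0.3  0.5] w 0.589 gf 0.0
```

View pics/w7.png

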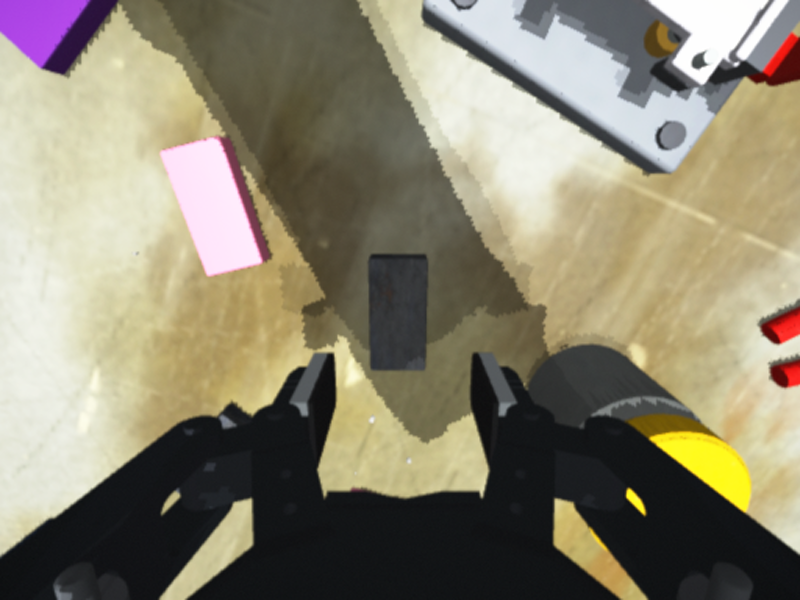

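The steel bar is at (398,312), clear of the pink look-alike (213,205) and the jar (640,420). Gripping it.

Call:
drive_tool([
  {"claw": 0.05, "dx": 0.0005, "dy": -0.0026, "dz": 0.02, "wx": 0, "wy": 0, "wz": 0.2},
  {"claw": 0.05, "dx": 0, "dy": 0, "dz": 0.025, "wx": 0, "wy": 0, "wz": 0},
  {"claw": 0.05, "dx": 0, "dy": 0, "dz": 0.016, "wx": 0, "wy": 0, "wz": 0},
  {"claw": 0.05, "dx": 0, "dy": 0, "dz": 0.01, "wx": 0, "wy": 0, "wz": 0},
  {"claw": 0.05, "dx": 0, "dy": 0, "dz": 0, "wx": 0, "wy": 0, "wz": 0},
  {"claw": 0.02, "dx": 0, "dy": 0, "dz": 0, "wx": 0, "wy": 0, "wz": 0},
  {"claw": 0.02, "dx": 0, "dy": 0, "dz": 0, "wx": 0, "wy": 0, "wz": 0},
  {"claw": 0.02, "dx": 0, "dy": 0, "dz": 0, "wx": 0, "wy": 0, "wz": 0},
  {"claw": 0.02, "dx": 0, "dy": 0, "dz": 0, "wx": 0, "wy": 0, "wz": 0},
])

```text
t: 16.92
eef_pos: [0.5907, -0.2421, 0.0303]
tool_rot: [0.001, 0.564, 0.826, 0.0]
contact_force: [-0.6, 0.8, 6.5]
gripper_width: 0.331
grasp_force: 60.1
```

Call:
drive_tool([
  {"claw": 0.02, "dx": 0, "dy": 0, "dz": -0.02, "wx": 0, "wy": 0, "wz": 0},
  {"claw": 0.02, "dx": 0, "dy": 0, "dz": -0.05, "wx": 0, "wy": 0, "wz": 0},
  {"claw": 0.02, "dx": 0, "dy": 0, "dz": -0.05, "wx": 0, "wy": 0, "wz": -10},
  {"claw": 0.02, "dx": 0, "dy": 0, "dz": -0.03, "wx": 0, "wy": 0, "wz": -10},
  {"claw": 0.02, "dx": 0, "dy": 0, "dz": 0, "wx": 0, "wy": 0, "wz": -10},
  {"claw": 0.02, "dx": 0, "dy": 0, "dz": 0, "wx": 0, "wy": 0, "wz": -10},
  {"claw": 0.02, "dx": 0, "dy": 0, "dz": 0, "wx": 0, "wy": 0, "wz": -10},
  {"claw": 0.02, "dx": 0, "dy": 0, "dz": 0, "wx": 0, "wy": 0, "wz": -10.2},
  {"claw": 0.02, "dx": -0.0013, "dy": 0.0335, "dz": 0, "wx": 0, "wy": 0, "wz": 0},
  {"claw": 0.02, "dx": -0.0013, "dy": 0.0335, "dz": 0, "wx": 0, "wy": 0, "wz": 0},
  {"claw": 0.02, "dx": -0.0013, "dy": 0.0335, "dz": 0, "wx": 0, "wy": 0, "wz": 0},
  {"claw": 0.02, "dx": -0.0013, "dy": 0.0335, "dz": 0, "wx": 0, "wy": 0, "wz": 0},
  {"claw": 0.02, "dx": -0.0013, "dy": 0.0335, "dz": 0, "wx": 0, "wy": 0, "wz": 0},
  {"claw": 0.02, "dx": 0, "dy": 0, "dz": 0.04, "wx": 0, "wy": 0, "wz": 0},
  {"claw": 0.02, "dx": 0, "dy": 0, "dz": 0.032, "wx": 0, "wy": 0, "wz": 0},
  {"claw": 0.02, "dx": 0, "dy": 0, "dz": 0, "wx": 0, "wy": 0, "wz": 0},
  {"claw": 0.02, "dx": 0, "dy": 0, "dz": 0, "wx": 0, "wy": 0, "wz": 0},
  {"claw": 0.02, "dx": 0, "dy": 0, "dz": 0, "wx": 0, "wy": 0, "wz": 0},
])

```text
t: 19.18
eef_pos: [0.6221, -0.0773, 0.1092]
tool_rot: [0.001, 0.073, 0.997, 0.0]
contact_force: [-0.5, 0.1, -1.5]
gripper_width: 0.324
grasp_force: 59.8
```

Run:
```python
from pads import *
p,d,W=wrist('w8')
pins(W,d);comps(W,(W[...,2]>.08)&(W[...,2]<.103)&(p.max(2)<150)&(d>0)&(abs(np.arange(512)-258)<32),1000,20000)
go(.6217,-.0775,.108,81.6)
```

```text
[[591.7 -95.   68.7]
 [596.  -55.   68.6]
 [603.8 -16.8  68.7]
 [610.   23.9  68.7]
 [598.2 -54.9  68.6]
 [656.8 -24.2  68.8]
 [663.1  15.9  68.7]
 [692.5  69.6  69.9]
 [677.  -87.1  69.9]]
5754 px [258. 236.] z 0.0921 mean [617.2 -76.7] rc [620.7 -77. ] [35.1 61.9] long 171.4
yaw 81.6 tilt 0.15 wz -0.0 shift mm [ 0.2 -0.4  1. ] n 1 per row [ 0.0002 -0.0004  0.001 ]
t 19.23 pos [ 0.6219 -0.0772  0.109 ] F [-0.1 -0.2 -2.1] w 0.327 gf 59.797890186309814
```

Call:
drive_tool([
  {"claw": 0.02, "dx": -0.0007, "dy": -0.0006, "dz": 0.004, "wx": 0, "wy": 0, "wz": 0},
  {"claw": 0.02, "dx": 0, "dy": 0, "dz": 0.004, "wx": 0, "wy": 0, "wz": 0},
  {"claw": 0.02, "dx": 0, "dy": 0, "dz": 0.004, "wx": 0, "wy": 0, "wz": 0},
  {"claw": 0.02, "dx": 0, "dy": 0, "dz": 0.004, "wx": 0, "wy": 0, "wz": 0},
  {"claw": 0.02, "dx": 0, "dy": 0, "dz": 0.004, "wx": 0, "wy": 0, "wz": 0},
  {"claw": 0.02, "dx": 0, "dy": 0, "dz": 0, "wx": 0, "wy": 0, "wz": 0},
  {"claw": 0.02, "dx": 0, "dy": 0, "dz": 0, "wx": 0, "wy": 0, "wz": 0},
])

```text
t: 20.1
eef_pos: [0.6215, -0.0776, 0.0875]
tool_rot: [-0.0, 0.073, 0.997, 0.0]
contact_force: [-1.8, -0.2, 4.0]
gripper_width: 0.325
grasp_force: 60.5
```

Run:
```python
from pads import *
p,d,W=wrist('w9');K=(abs(np.arange(512)-258)<29)
comps(W,(W[...,2]>.06)&(W[...,2]<.09)&(p.max(2)<150)&(d>0)&K,1000,20000)
show(get_obs())
```

```text
5825 px [258. 238.] z 0.0704 mean [617.2 -77.1] rc [624.2 -78.4] [31.5 70.9] long 170.0
t 20.15 pos [ 0.6214 -0.0776  0.0875] F [-1.5  1.   4.2] w 0.328 gf 60.49266815185547
```

View pics/w9.png

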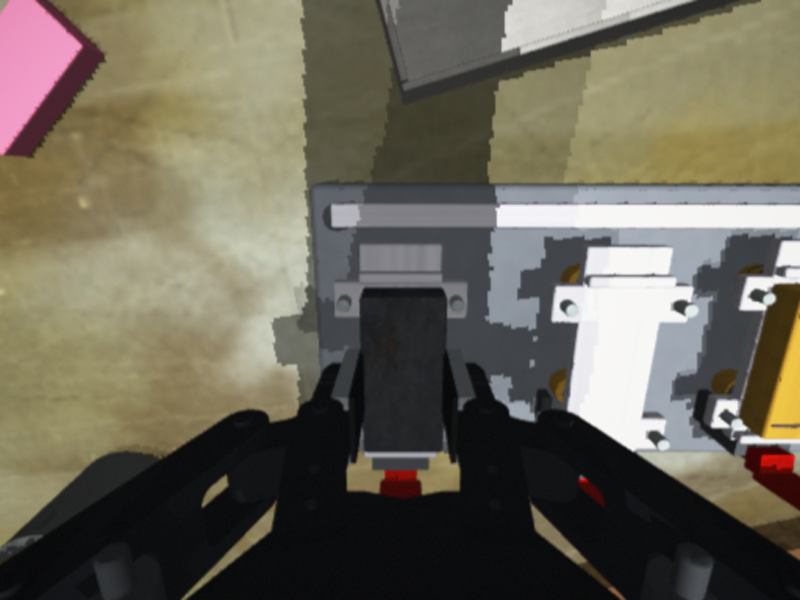

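The steel bar sits between the pins and lips of pad 4. I'll press, hold and release.

Call:
drive_tool([
  {"claw": 0.02, "dx": 0, "dy": 0, "dz": 0.004, "wx": 0, "wy": 0, "wz": 0},
  {"claw": 0.02, "dx": 0, "dy": 0, "dz": 0.004, "wx": 0, "wy": 0, "wz": 0},
  {"claw": 0.02, "dx": 0, "dy": 0, "dz": 0.004, "wx": 0, "wy": 0, "wz": 0},
  {"claw": 0.02, "dx": 0, "dy": 0, "dz": 0.004, "wx": 0, "wy": 0, "wz": 0},
  {"claw": 0.02, "dx": 0, "dy": 0, "dz": 0, "wx": 0, "wy": 0, "wz": 0},
  {"claw": 0.02, "dx": 0, "dy": 0, "dz": 0, "wx": 0, "wy": 0, "wz": 0},
  {"claw": 0.02, "dx": 0, "dy": 0, "dz": 0, "wx": 0, "wy": 0, "wz": 0},
  {"claw": 0.02, "dx": 0, "dy": 0, "dz": 0, "wx": 0, "wy": 0, "wz": 0},
  {"claw": 0.02, "dx": 0, "dy": 0, "dz": 0, "wx": 0, "wy": 0, "wz": 0},
  {"claw": 0.02, "dx": 0, "dy": 0, "dz": 0, "wx": 0, "wy": 0, "wz": 0},
  {"claw": 0.02, "dx": 0, "dy": 0, "dz": 0, "wx": 0, "wy": 0, "wz": 0},
  {"claw": 0.02, "dx": 0, "dy": 0, "dz": 0, "wx": 0, "wy": 0, "wz": 0},
  {"claw": 0.02, "dx": 0, "dy": 0, "dz": 0, "wx": 0, "wy": 0, "wz": 0},
  {"claw": 0.02, "dx": 0, "dy": 0, "dz": 0, "wx": 0, "wy": 0, "wz": 0},
  {"claw": 0.02, "dx": 0, "dy": 0, "dz": 0, "wx": 0, "wy": 0, "wz": 0},
  {"claw": 0.02, "dx": 0, "dy": 0, "dz": 0, "wx": 0, "wy": 0, "wz": 0},
  {"claw": 0.02, "dx": 0, "dy": 0, "dz": 0, "wx": 0, "wy": 0, "wz": 0},
  {"claw": 0.02, "dx": 0, "dy": 0, "dz": 0, "wx": 0, "wy": 0, "wz": 0},
])

```text
t: 22.4
eef_pos: [0.6216, -0.0776, 0.0723]
tool_rot: [0.0, 0.073, 0.997, 0.0]
contact_force: [-4.9, 1.4, 10.6]
gripper_width: 0.325
grasp_force: 61.2
```

Call:
drive_tool([
  {"claw": 0.045, "dx": 0, "dy": 0, "dz": 0, "wx": 0, "wy": 0, "wz": 0},
  {"claw": 0.05, "dx": 0, "dy": 0, "dz": 0, "wx": 0, "wy": 0, "wz": 0},
  {"claw": 0.05, "dx": 0, "dy": 0, "dz": 0, "wx": 0, "wy": 0, "wz": 0},
  {"claw": 0.05, "dx": 0, "dy": 0, "dz": -0.01, "wx": 0, "wy": 0, "wz": 0},
  {"claw": 0.05, "dx": 0, "dy": 0, "dz": -0.03, "wx": 0, "wy": 0, "wz": 0},
  {"claw": 0.05, "dx": 0, "dy": 0, "dz": -0.04, "wx": 0, "wy": 0, "wz": 0},
  {"claw": 0.05, "dx": 0, "dy": 0, "dz": -0.04, "wx": 0, "wy": 0, "wz": 0},
  {"claw": 0.05, "dx": 0, "dy": 0, "dz": -0.01, "wx": 0, "wy": 0, "wz": 0},
  {"claw": 0.05, "dx": 0, "dy": 0, "dz": 0, "wx": 0, "wy": 0, "wz": 0},
  {"claw": 0.05, "dx": 0, "dy": 0, "dz": 0, "wx": 0, "wy": 0, "wz": 0},
])

```text
t: 23.65
eef_pos: [0.6207, -0.0774, 0.1999]
tool_rot: [-0.001, 0.073, 0.997, -0.0]
contact_force: [0.6, 0.1, -0.2]
gripper_width: 0.588
grasp_force: 0.0
```

```bash
cat > steel.py <<'E'
from h import *
def steel():
    f,dd=read_camera('top');c=calibration('top');V=cloud(dd,c,c['R'],c['t']);X,Y,Z=V[...,0],V[...,1],V[...,2]
    comps(V,(X>.4)&(X<.68)&(Y<-.18)&(Y>-.5)&(Z>.007)&(Z<.02)&(f.max(2)<125)&(f.max(2).astype(int)-f.min(2)<18),60,500)
E
python3 - <<'E'
from steel import *
p,d,W=wrist('w10')
print('bars');comps(W,(W[...,2]>.055)&(W[...,2]<.08)&(p.max(2)<165)&(d>0)&(W[...,0]<.68)&(abs(W[...,1])<.12),300,20000)
q=p.astype(int);print('levers');comps(W,(q[...,0]-q[...,2]>40)&(W[...,2]>.055)&(W[...,2]<.12),100,50000)
print('top');steel()
go(.524,-.363,.1,-20.9)
E
```

```text
bars
1787 px [258. 184.] z 0.0608 mean [618.8 -77.4] rc [619.8 -77.2] [29.9 61.7] long 170.8
levers
1948 px [416. 185.] z 0.0609 mean [642.4  77.8] rc [643.9  78.8] [30.7 61.7] long 171.7
407 px [256. 236.] z 0.0855 mean [667.8 -85.9] rc [667.5 -85.8] [17.8  9.7] long 82.1
457 px [418. 237.] z 0.0847 mean [691.5  70. ] rc [691.2  71.6] [ 9.  18.6] long 90.5
235 px [340. 248.] z 0.0817 mean [689.7  -4.7] rc [690.7  -5. ] [13.4  7.8] long 59.7
471 px [491. 248.] z 0.0795 mean [712.8 146.5] rc [715.  148.4] [18.8  7.7] long 82.7
629 px [ 98. 282.] z 0.0846 mean [ 685.9 -255.9] rc [ 688.  -260.6] [15.6 55.4] long 115.6
top
220 px [383. 202.] z 0.0141 mean [ 526.4 -364.6] rc [ 526.7 -364.7] [63.2 30. ] long 68.8
yaw 81.6 tilt 0.15 wz -77.5 shift mm [301.3 -11.5  99.8] n 8 per row [ 0.0377 -0.0014  0.0125]
t 23.75 pos [ 0.6207 -0.0775  0.1998] F [ 0.8 -0.2  1. ] w 0.587 gf 0.0
```

Call:
drive_tool([
  {"claw": 0.05, "dx": 0, "dy": 0, "dz": 0, "wx": 0, "wy": 0, "wz": 10.25},
  {"claw": 0.05, "dx": 0, "dy": 0, "dz": 0, "wx": 0, "wy": 0, "wz": 10.25},
  {"claw": 0.05, "dx": 0, "dy": 0, "dz": 0, "wx": 0, "wy": 0, "wz": 10.25},
  {"claw": 0.05, "dx": 0, "dy": 0, "dz": 0, "wx": 0, "wy": 0, "wz": 10.25},
  {"claw": 0.05, "dx": 0, "dy": 0, "dz": 0, "wx": 0, "wy": 0, "wz": 10.25},
  {"claw": 0.05, "dx": 0, "dy": 0, "dz": 0, "wx": 0, "wy": 0, "wz": 10.25},
  {"claw": 0.05, "dx": 0, "dy": 0, "dz": 0, "wx": 0, "wy": 0, "wz": 10.25},
  {"claw": 0.05, "dx": 0, "dy": 0, "dz": 0, "wx": 0, "wy": 0, "wz": 10.25},
  {"claw": 0.05, "dx": 0, "dy": 0, "dz": 0, "wx": 0, "wy": 0, "wz": 10.25},
  {"claw": 0.05, "dx": 0, "dy": 0, "dz": 0, "wx": 0, "wy": 0, "wz": 10.25},
  {"claw": 0.05, "dx": -0.0377, "dy": 0.0014, "dz": 0, "wx": 0, "wy": 0, "wz": 0},
  {"claw": 0.05, "dx": -0.0377, "dy": 0.0014, "dz": 0, "wx": 0, "wy": 0, "wz": 0},
  {"claw": 0.05, "dx": -0.0377, "dy": 0.0014, "dz": 0, "wx": 0, "wy": 0, "wz": 0},
  {"claw": 0.05, "dx": -0.0377, "dy": 0.0014, "dz": 0, "wx": 0, "wy": 0, "wz": 0},
  {"claw": 0.05, "dx": -0.0377, "dy": 0.0014, "dz": 0.025, "wx": 0, "wy": 0, "wz": 0},
  {"claw": 0.05, "dx": -0.0377, "dy": 0.0014, "dz": 0.025, "wx": 0, "wy": 0, "wz": 0},
  {"claw": 0.05, "dx": -0.0377, "dy": 0.0014, "dz": 0.025, "wx": 0, "wy": 0, "wz": 0},
  {"claw": 0.05, "dx": -0.0377, "dy": 0.0014, "dz": 0.025, "wx": 0, "wy": 0, "wz": 0},
  {"claw": 0.05, "dx": 0, "dy": 0, "dz": 0, "wx": 0, "wy": 0, "wz": 0},
  {"claw": 0.05, "dx": 0, "dy": 0, "dz": 0, "wx": 0, "wy": 0, "wz": 0},
])

```text
t: 26.25
eef_pos: [0.5244, -0.3628, 0.1007]
tool_rot: [-0.001, 0.824, 0.567, -0.0]
contact_force: [0.9, 0.7, 0.6]
gripper_width: 0.581
grasp_force: 0.0
```

Call:
drive_tool([
  {"claw": 0.05, "dx": 0, "dy": 0, "dz": 0, "wx": 0, "wy": 0, "wz": 0},
  {"claw": 0.05, "dx": 0, "dy": 0, "dz": 0, "wx": 0, "wy": 0, "wz": 0},
])

```text
t: 26.5
eef_pos: [0.5254, -0.3623, 0.1017]
tool_rot: [0.0, 0.823, 0.568, 0.0]
contact_force: [-0.2, -1.0, -0.4]
gripper_width: 0.587
grasp_force: 0.0
```

Run:
```python
from h import *
p,d,W=wrist('w11')
comps(W,(W[...,2]>.007)&(W[...,2]<.02)&(p.max(2)<160)&(p.max(2).astype(int)-p.min(2)<22)&(d>0),300,20000)
go(.5235,-.3635,.029,-20.9);print(get_obs()['q'])
```

```text
358 px [451.   6.] z 0.0131 mean [ 693.  -276.9] rc [ 695.5 -277.3] [ 4.9 32.8] long 152.3
2601 px [256. 203.] z 0.0132 mean [ 524.2 -362.3] rc [ 523.7 -363.9] [61.4 29.8] long 68.5
391 px [507. 249.] z 0.01 mean [ 715.5 -472.9] rc [ 715.  -485.3] [73.2  7.3] long 85.4
yaw -20.8 tilt 0.05 wz 0.1 shift mm [-1.6 -1.3 72.7] n 2 per row [-0.0008 -0.0006  0.0364]
t 26.55 pos [ 0.5252 -0.3625  0.1017] F [-0.5 -0.2  0.4] w 0.588 gf 0.0
[ 0.05358538  0.68469269  0.64909654  1.80017198 -0.53955968  0.84056359
  0.60150698]
```

Call:
drive_tool([
  {"claw": 0.05, "dx": -0.0018, "dy": -0.0009, "dz": 0.02, "wx": 0, "wy": 0, "wz": 0.5},
  {"claw": 0.05, "dx": 0, "dy": 0, "dz": 0.025, "wx": 0, "wy": 0, "wz": 0},
  {"claw": 0.05, "dx": 0, "dy": 0, "dz": 0.016, "wx": 0, "wy": 0, "wz": 0},
  {"claw": 0.05, "dx": 0, "dy": 0, "dz": 0.01, "wx": 0, "wy": 0, "wz": 0},
  {"claw": 0.05, "dx": 0, "dy": 0, "dz": 0, "wx": 0, "wy": 0, "wz": 0},
  {"claw": 0.02, "dx": 0, "dy": 0, "dz": 0, "wx": 0, "wy": 0, "wz": 0},
  {"claw": 0.02, "dx": 0, "dy": 0, "dz": 0, "wx": 0, "wy": 0, "wz": 0},
  {"claw": 0.02, "dx": 0, "dy": 0, "dz": 0, "wx": 0, "wy": 0, "wz": 0},
  {"claw": 0.02, "dx": 0, "dy": 0, "dz": 0, "wx": 0, "wy": 0, "wz": 0},
])

```text
t: 27.68
eef_pos: [0.5234, -0.3652, 0.0313]
tool_rot: [0.001, 0.826, 0.563, 0.0]
contact_force: [-1.0, 0.0, 5.7]
gripper_width: 0.329
grasp_force: 60.1
```

Call:
drive_tool([
  {"claw": 0.02, "dx": 0, "dy": 0, "dz": -0.02, "wx": 0, "wy": 0, "wz": 0},
  {"claw": 0.02, "dx": 0, "dy": 0, "dz": -0.05, "wx": 0, "wy": 0, "wz": -10.3},
  {"claw": 0.02, "dx": 0, "dy": 0, "dz": -0.05, "wx": 0, "wy": 0, "wz": -10.3},
  {"claw": 0.02, "dx": 0, "dy": 0, "dz": -0.04, "wx": 0, "wy": 0, "wz": -10.3},
  {"claw": 0.02, "dx": 0, "dy": 0, "dz": 0, "wx": 0, "wy": 0, "wz": -10.3},
  {"claw": 0.02, "dx": 0, "dy": 0, "dz": 0, "wx": 0, "wy": 0, "wz": -10.3},
  {"claw": 0.02, "dx": 0, "dy": 0, "dz": 0, "wx": 0, "wy": 0, "wz": -10.3},
  {"claw": 0.02, "dx": 0, "dy": 0, "dz": 0, "wx": 0, "wy": 0, "wz": -10.3},
  {"claw": 0.02, "dx": 0, "dy": 0, "dz": 0, "wx": 0, "wy": 0, "wz": -10.3},
  {"claw": 0.02, "dx": 0, "dy": 0, "dz": 0, "wx": 0, "wy": 0, "wz": -10.3},
  {"claw": 0.02, "dx": 0, "dy": 0, "dz": 0, "wx": 0, "wy": 0, "wz": -10.3},
])

```text
t: 29.05
eef_pos: [0.5224, -0.3649, 0.1911]
tool_rot: [-0.0, 0.071, 0.998, -0.0]
contact_force: [-0.0, 0.3, -2.6]
gripper_width: 0.328
grasp_force: 59.8
```

Call:
drive_tool([
  {"claw": 0.02, "dx": -0.0055, "dy": 0.0378, "dz": 0, "wx": 0, "wy": 0, "wz": 0},
  {"claw": 0.02, "dx": -0.0055, "dy": 0.0378, "dz": 0, "wx": 0, "wy": 0, "wz": 0},
  {"claw": 0.02, "dx": -0.0055, "dy": 0.0378, "dz": 0, "wx": 0, "wy": 0, "wz": 0},
  {"claw": 0.02, "dx": -0.0055, "dy": 0.0378, "dz": 0, "wx": 0, "wy": 0, "wz": 0},
  {"claw": 0.02, "dx": -0.0055, "dy": 0.0378, "dz": 0, "wx": 0, "wy": 0, "wz": 0},
  {"claw": 0.02, "dx": -0.0055, "dy": 0.0378, "dz": 0, "wx": 0, "wy": 0, "wz": 0},
  {"claw": 0.02, "dx": -0.0055, "dy": 0.0378, "dz": 0, "wx": 0, "wy": 0, "wz": 0},
  {"claw": 0.02, "dx": -0.0055, "dy": 0.0378, "dz": 0, "wx": 0, "wy": 0, "wz": 0},
  {"claw": 0.02, "dx": -0.0055, "dy": 0.0378, "dz": 0, "wx": 0, "wy": 0, "wz": 0},
  {"claw": 0.02, "dx": -0.0055, "dy": 0.0378, "dz": 0, "wx": 0, "wy": 0, "wz": 0},
  {"claw": 0.02, "dx": 0, "dy": 0, "dz": 0.04, "wx": 0, "wy": 0, "wz": 0},
  {"claw": 0.02, "dx": 0, "dy": 0, "dz": 0.04, "wx": 0, "wy": 0, "wz": 0},
  {"claw": 0.02, "dx": 0, "dy": 0, "dz": 0, "wx": 0, "wy": 0, "wz": 0},
  {"claw": 0.02, "dx": 0, "dy": 0, "dz": 0, "wx": 0, "wy": 0, "wz": 0},
  {"claw": 0.02, "dx": 0, "dy": 0, "dz": 0, "wx": 0, "wy": 0, "wz": 0},
])

```text
t: 30.92
eef_pos: [0.6339, 0.001, 0.1125]
tool_rot: [0.002, 0.073, 0.997, 0.0]
contact_force: [-0.2, 0.0, -2.4]
gripper_width: 0.33
grasp_force: 59.9
```

Run:
```python
from pads import *
p,d,W=wrist('w12')
pins(W,d);comps(W,(W[...,2]>.08)&(W[...,2]<.107)&(p.max(2)<150)&(d>0)&(abs(np.arange(512)-258)<29),1000,20000)
go(.6333,.0005,.110,81.6)
```

```text
[[603.8 -16.   68.7]
 [626.8 141.7  68.9]
 [610.2  24.4  68.6]
 [680.6 133.6  68.8]
 [688.9  -7.7  70. ]
 [712.4 148.5  69.9]]
5645 px [258. 236.] z 0.0945 mean [629.6   1.4] rc [633.1   0.9] [31.5 62.5] long 170.8
yaw 81.6 tilt 0.18 wz -0.0 shift mm [ 0.4 -0.6  2.3] n 1 per row [ 0.0004 -0.0006  0.0023]
t 30.98 pos [0.6337 0.001  0.1123] F [-0.3  0.2 -1.9] w 0.331 gf 59.898802042007446
```

Call:
drive_tool([
  {"claw": 0.02, "dx": 0.0, "dy": -0.0004, "dz": 0.006, "wx": 0, "wy": 0, "wz": 0},
  {"claw": 0.02, "dx": 0, "dy": 0, "dz": 0.005, "wx": 0, "wy": 0, "wz": 0},
  {"claw": 0.02, "dx": 0, "dy": 0, "dz": 0.004, "wx": 0, "wy": 0, "wz": 0},
  {"claw": 0.02, "dx": 0, "dy": 0, "dz": 0.004, "wx": 0, "wy": 0, "wz": 0},
  {"claw": 0.02, "dx": 0, "dy": 0, "dz": 0.004, "wx": 0, "wy": 0, "wz": 0},
  {"claw": 0.02, "dx": 0, "dy": 0, "dz": 0, "wx": 0, "wy": 0, "wz": 0},
  {"claw": 0.02, "dx": 0, "dy": 0, "dz": 0, "wx": 0, "wy": 0, "wz": 0},
])

```text
t: 31.85
eef_pos: [0.6324, 0.0008, 0.0875]
tool_rot: [-0.0, 0.073, 0.997, 0.0]
contact_force: [-3.4, 0.3, 4.4]
gripper_width: 0.329
grasp_force: 60.6
```

Run:
```python
from pads import *
p,d,W=wrist('w13')
comps(W,(W[...,2]>.06)&(W[...,2]<.09)&(p.max(2)<150)&(d>0)&(abs(np.arange(512)-258)<29),1000,20000)
show(get_obs())
```

```text
5765 px [258. 239.] z 0.0695 mean [628.9   1.1] rc [6.361e+02 2.000e-01] [31.6 71.4] long 171.7
t 31.9 pos [0.6324 0.0008 0.0875] F [-3.6 -0.1  3.9] w 0.329 gf 60.631070137023926
```

View pics/w13.png

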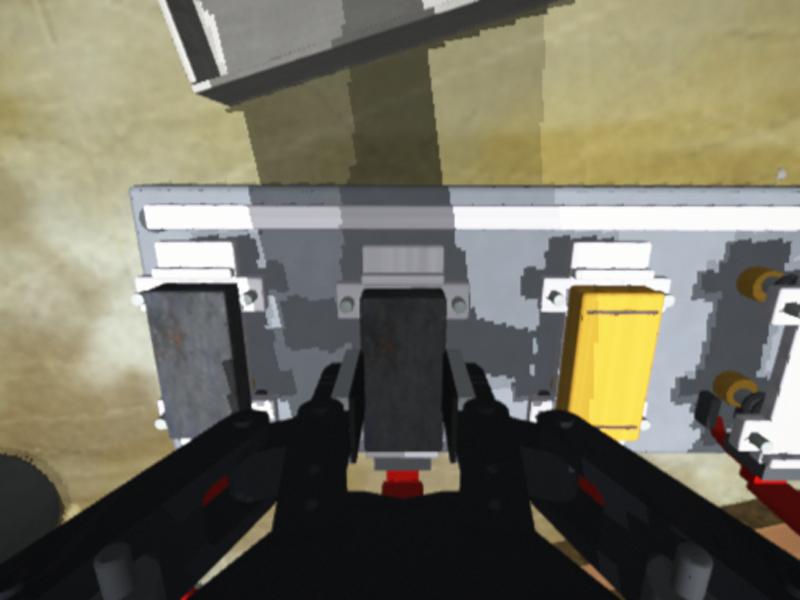

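The picture shows the steel bar inside the pins of pad 3 at (403,370), with steel at (195,350) and brass at (612,360) already latched. Pressing.

Call:
drive_tool([
  {"claw": 0.02, "dx": 0, "dy": 0, "dz": 0.004, "wx": 0, "wy": 0, "wz": 0},
  {"claw": 0.02, "dx": 0, "dy": 0, "dz": 0.004, "wx": 0, "wy": 0, "wz": 0},
  {"claw": 0.02, "dx": 0, "dy": 0, "dz": 0.004, "wx": 0, "wy": 0, "wz": 0},
  {"claw": 0.02, "dx": 0, "dy": 0, "dz": 0.0035, "wx": 0, "wy": 0, "wz": 0},
  {"claw": 0.02, "dx": 0, "dy": 0, "dz": 0, "wx": 0, "wy": 0, "wz": 0},
  {"claw": 0.02, "dx": 0, "dy": 0, "dz": 0, "wx": 0, "wy": 0, "wz": 0},
  {"claw": 0.02, "dx": 0, "dy": 0, "dz": 0, "wx": 0, "wy": 0, "wz": 0},
  {"claw": 0.02, "dx": 0, "dy": 0, "dz": 0, "wx": 0, "wy": 0, "wz": 0},
  {"claw": 0.02, "dx": 0, "dy": 0, "dz": 0, "wx": 0, "wy": 0, "wz": 0},
  {"claw": 0.02, "dx": 0, "dy": 0, "dz": 0, "wx": 0, "wy": 0, "wz": 0},
  {"claw": 0.02, "dx": 0, "dy": 0, "dz": 0, "wx": 0, "wy": 0, "wz": 0},
  {"claw": 0.02, "dx": 0, "dy": 0, "dz": 0, "wx": 0, "wy": 0, "wz": 0},
  {"claw": 0.02, "dx": 0, "dy": 0, "dz": 0, "wx": 0, "wy": 0, "wz": 0},
  {"claw": 0.02, "dx": 0, "dy": 0, "dz": 0, "wx": 0, "wy": 0, "wz": 0},
  {"claw": 0.02, "dx": 0, "dy": 0, "dz": 0, "wx": 0, "wy": 0, "wz": 0},
  {"claw": 0.02, "dx": 0, "dy": 0, "dz": 0, "wx": 0, "wy": 0, "wz": 0},
  {"claw": 0.02, "dx": 0, "dy": 0, "dz": 0, "wx": 0, "wy": 0, "wz": 0},
  {"claw": 0.02, "dx": 0, "dy": 0, "dz": 0, "wx": 0, "wy": 0, "wz": 0},
])

```text
t: 34.15
eef_pos: [0.6326, 0.0008, 0.0732]
tool_rot: [0.0, 0.073, 0.997, 0.0]
contact_force: [-6.4, 1.0, 14.9]
gripper_width: 0.329
grasp_force: 61.7
```

Call:
drive_tool([
  {"claw": 0.045, "dx": 0, "dy": 0, "dz": 0, "wx": 0, "wy": 0, "wz": 0},
  {"claw": 0.05, "dx": 0, "dy": 0, "dz": 0, "wx": 0, "wy": 0, "wz": 0},
  {"claw": 0.05, "dx": 0, "dy": 0, "dz": 0, "wx": 0, "wy": 0, "wz": 0},
  {"claw": 0.05, "dx": 0, "dy": 0, "dz": -0.01, "wx": 0, "wy": 0, "wz": 0},
  {"claw": 0.05, "dx": 0, "dy": 0, "dz": -0.03, "wx": 0, "wy": 0, "wz": 0},
  {"claw": 0.05, "dx": 0, "dy": 0, "dz": -0.04, "wx": 0, "wy": 0, "wz": 0},
  {"claw": 0.05, "dx": 0, "dy": 0, "dz": -0.04, "wx": 0, "wy": 0, "wz": 0},
  {"claw": 0.05, "dx": 0, "dy": 0, "dz": -0.04, "wx": 0, "wy": 0, "wz": 0},
  {"claw": 0.05, "dx": 0, "dy": 0, "dz": 0, "wx": 0, "wy": 0, "wz": 0},
  {"claw": 0.05, "dx": 0, "dy": 0, "dz": 0, "wx": 0, "wy": 0, "wz": 0},
  {"claw": 0.05, "dx": 0, "dy": 0, "dz": 0, "wx": 0, "wy": 0, "wz": 0},
])

```text
t: 35.52
eef_pos: [0.6317, 0.0008, 0.2305]
tool_rot: [-0.001, 0.073, 0.997, -0.0]
contact_force: [0.1, -0.0, 0.2]
gripper_width: 0.587
grasp_force: 0.0
```

Run:
```python
from steel import *
p,d,W=wrist('w14')
print('bars');comps(W,(W[...,2]>.053)&(W[...,2]<.08)&(p.max(2)<165)&(d>0)&(W[...,0]<.68)&(abs(W[...,1])<.12),300,20000)
q=p.astype(int);print('brass, levers');comps(W,(q[...,0]-q[...,2]>40)&(W[...,2]>.055)&(W[...,2]<.12),100,50000)
print('top');steel()
go(.582,.372,.23,45);print(get_obs()['q'])
```

```text
bars
1511 px [187. 178.] z 0.0607 mean [619.  -76.2] rc [620.2 -77.4] [30.3 62. ] long 172.1
1475 px [258. 178.] z 0.0608 mean [630.2   0.9] rc [631.6   0.7] [29.8 62.2] long 172.3
brass, levers
1490 px [330. 178.] z 0.0609 mean [642.5  78.7] rc [643.6  79.3] [30.3 61. ] long 171.6
326 px [185. 224.] z 0.0875 mean [668.2 -84.9] rc [668.1 -85.7] [18.3  9.9] long 77.9
319 px [332. 224.] z 0.0862 mean [691.3  71.5] rc [690.8  72.4] [18.6  9.6] long 83.5
297 px [258. 225.] z 0.0878 mean [679.8  -6.7] rc [679.9  -6.6] [17.8  8.2] long 82.0
372 px [401. 235.] z 0.0836 mean [713.2 148.3] rc [714.9 149.3] [18.3  7.5] long 83.3
2589 px [ 55. 276.] z 0.0847 mean [ 706.1 -244.5] rc [ 708.9 -248.9] [63.2 63. ] long 35.7
top
yaw 81.6 tilt 0.12 wz 36.6 shift mm [297.8 227.2   0.6] n 10 per row [0.0298 0.0227 0.0001]
t 35.62 pos [0.6319 0.0008 0.2306] F [-0.3  0.1 -0.4] w 0.588 gf 0.0
[-0.25606186  0.43518322  0.21029286  1.70035887 -0.10338383  1.019062
  1.41385011]
```

Call:
drive_tool([
  {"claw": 0.05, "dx": 0.0104, "dy": 0.036, "dz": 0, "wx": 0, "wy": 0, "wz": 0},
  {"claw": 0.05, "dx": 0.0104, "dy": 0.036, "dz": 0, "wx": 0, "wy": 0, "wz": 0},
  {"claw": 0.05, "dx": 0.0104, "dy": 0.036, "dz": 0, "wx": 0, "wy": 0, "wz": 0},
  {"claw": 0.05, "dx": 0.0104, "dy": 0.036, "dz": 0, "wx": 0, "wy": 0, "wz": 0},
  {"claw": 0.05, "dx": 0.0104, "dy": 0.036, "dz": 0, "wx": 0, "wy": 0, "wz": 0},
  {"claw": 0.05, "dx": 0.0104, "dy": 0.036, "dz": 0, "wx": 0, "wy": 0, "wz": 0},
  {"claw": 0.05, "dx": 0.0104, "dy": 0.036, "dz": 0, "wx": 0, "wy": 0, "wz": 0},
  {"claw": 0.05, "dx": 0.0104, "dy": 0.036, "dz": 0, "wx": 0, "wy": 0, "wz": 0},
  {"claw": 0.05, "dx": 0.0104, "dy": 0.036, "dz": 0, "wx": 0, "wy": 0, "wz": 0},
  {"claw": 0.05, "dx": 0.0104, "dy": 0.036, "dz": 0, "wx": 0, "wy": 0, "wz": 0},
  {"claw": 0.05, "dx": 0, "dy": 0, "dz": 0.015, "wx": 0, "wy": 0, "wz": 0},
  {"claw": 0.05, "dx": 0, "dy": 0, "dz": 0, "wx": 0, "wy": 0, "wz": 0},
  {"claw": 0.05, "dx": 0, "dy": 0, "dz": 0, "wx": 0, "wy": 0, "wz": 0},
  {"claw": 0.05, "dx": 0, "dy": 0, "dz": 0, "wx": 0, "wy": 0, "wz": 0},
])

```text
t: 37.38
eef_pos: [0.583, 0.371, 0.2173]
tool_rot: [0.0, 0.074, 0.997, 0.0]
contact_force: [0.4, -0.3, 0.3]
gripper_width: 0.584
grasp_force: 0.0
```

Run:
```python
from h import *
p,d,W=wrist('w15');Z=W[...,2]
N=(d>0)&(np.hypot(W[...,0]-.583,W[...,1]-.372)<.06)
print('cap');comps(W,N&(Z>.115)&(Z<.15),50,20000)
print('stand');comps(W,N&(Z>.056)&(Z<.0655),300,30000)
C=(d>0)&(np.hypot(W[...,0]-.446,W[...,1]-.367)<.045)
print('cup rim');comps(W,C&(Z>.046)&(Z<.055),100,30000)
go(.582,.372,.106,81.6)
```

```text
cap
686 px [262. 198.] z 0.1305 mean [579.1 374.5] rc [581.3 374.3] [22.9 22.9] long 120.6
stand
2417 px [262. 178.] z 0.0612 mean [575.6 375.1] rc [581.8 374.3] [64.  64.5] long 163.3
cup rim
1338 px [235.  36.] z 0.049 mean [440.8 369.5] rc [442.5 369.4] [62.6 61.6] long 80.8
yaw 81.5 tilt 0.05 wz -0.1 shift mm [  1.    0.5 111.4] n 3 per row [0.0003 0.0002 0.0371]
t 37.42 pos [0.5829 0.3713 0.2174] F [-0.1  0.6  0.2] w 0.586 gf 0.0
```

View pics/w15.png

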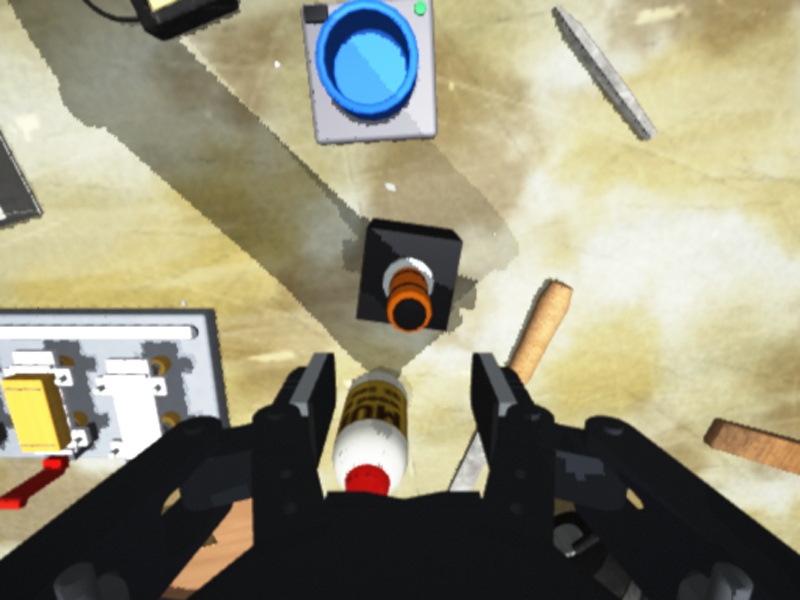

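The probe's cap shows at (408,312) in its stand, and the blue cup at (368,60). The glue bottle at (370,440) is clear of the fingers. Descending on the handle.

Call:
drive_tool([
  {"claw": 0.05, "dx": 0.0017, "dy": 0.0023, "dz": 0.02, "wx": 0, "wy": 0, "wz": 0},
  {"claw": 0.05, "dx": 0, "dy": 0, "dz": 0.03, "wx": 0, "wy": 0, "wz": 0},
  {"claw": 0.05, "dx": 0, "dy": 0, "dz": 0.03, "wx": 0, "wy": 0, "wz": 0},
  {"claw": 0.05, "dx": 0, "dy": 0, "dz": 0.02, "wx": 0, "wy": 0, "wz": 0},
  {"claw": 0.05, "dx": 0, "dy": 0, "dz": 0.011, "wx": 0, "wy": 0, "wz": 0},
  {"claw": 0.05, "dx": 0, "dy": 0, "dz": 0, "wx": 0, "wy": 0, "wz": 0},
  {"claw": 0.05, "dx": 0, "dy": 0, "dz": 0, "wx": 0, "wy": 0, "wz": 0},
  {"claw": 0.01, "dx": 0, "dy": 0, "dz": 0, "wx": 0, "wy": 0, "wz": 0},
  {"claw": 0.01, "dx": 0, "dy": 0, "dz": 0, "wx": 0, "wy": 0, "wz": 0},
  {"claw": 0.01, "dx": 0, "dy": 0, "dz": 0, "wx": 0, "wy": 0, "wz": 0},
  {"claw": 0.01, "dx": 0, "dy": 0, "dz": 0, "wx": 0, "wy": 0, "wz": 0},
  {"claw": 0.01, "dx": 0, "dy": 0, "dz": 0, "wx": 0, "wy": 0, "wz": 0},
])

```text
t: 38.92
eef_pos: [0.5815, 0.3751, 0.1069]
tool_rot: [0.001, 0.073, 0.997, 0.001]
contact_force: [-0.9, -0.8, 5.6]
gripper_width: 0.265
grasp_force: 58.6
```

Run:
```python
from h import *
p,d,W=wrist('w16');Z=W[...,2]
q=p.astype(int);print(np.unravel_index(0,(1,1)))
N=(d>0)&(np.hypot(W[...,0]-.583,W[...,1]-.372)<.04)
comps(W,N&(Z>.068)&(Z<.15),50,20000)
go(.4425,.3690,.20,81.6)
```

```text
(np.int64(0), np.int64(0))
12932 px [248. 284.] z 0.1315 mean [575.1 371.8] rc [578.5 372.8] [79.5 30.9] long 81.5
yaw 81.6 tilt 0.1 wz -0.0 shift mm [136.6 -26.3 -93.1] n 5 per row [ 0.0273 -0.0053 -0.0186]
t 38.98 pos [0.5815 0.375  0.1069] F [-1.1 -0.2  6.4] w 0.264 gf 58.61645221710205
```

View pics/w16.png

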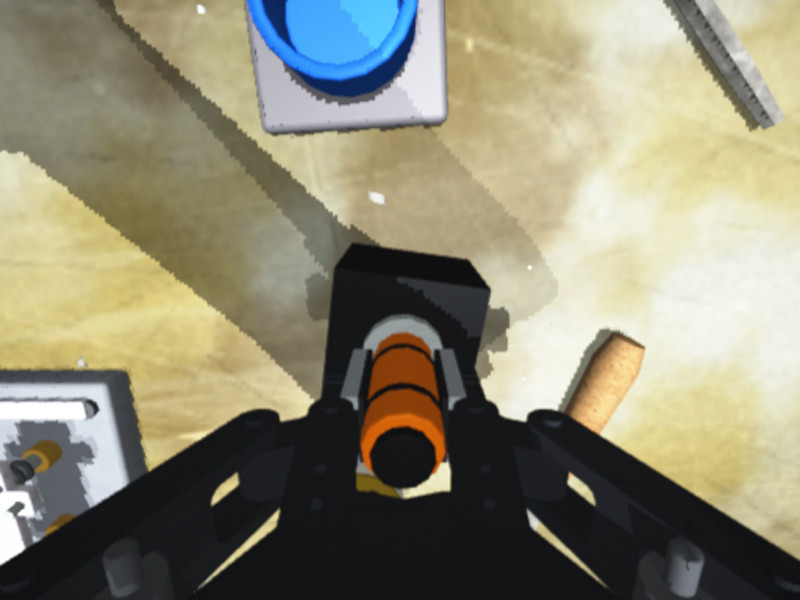

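Call:
drive_tool([
  {"claw": 0.01, "dx": 0, "dy": 0, "dz": -0.01, "wx": 0, "wy": 0, "wz": 0},
  {"claw": 0.01, "dx": 0, "dy": 0, "dz": -0.03, "wx": 0, "wy": 0, "wz": 0},
  {"claw": 0.01, "dx": 0, "dy": 0, "dz": -0.03, "wx": 0, "wy": 0, "wz": 0},
  {"claw": 0.01, "dx": 0, "dy": 0, "dz": -0.03, "wx": 0, "wy": 0, "wz": 0},
  {"claw": 0.01, "dx": 0, "dy": 0, "dz": 0, "wx": 0, "wy": 0, "wz": 0},
  {"claw": 0.01, "dx": 0.027, "dy": -0.0053, "dz": 0, "wx": 0, "wy": 0, "wz": 0},
  {"claw": 0.01, "dx": 0.027, "dy": -0.0053, "dz": 0, "wx": 0, "wy": 0, "wz": 0},
  {"claw": 0.01, "dx": 0.027, "dy": -0.0053, "dz": 0, "wx": 0, "wy": 0, "wz": 0},
  {"claw": 0.01, "dx": 0.027, "dy": -0.0053, "dz": 0, "wx": 0, "wy": 0, "wz": 0},
  {"claw": 0.01, "dx": 0.027, "dy": -0.0053, "dz": 0, "wx": 0, "wy": 0, "wz": 0},
  {"claw": 0.01, "dx": 0, "dy": 0, "dz": 0, "wx": 0, "wy": 0, "wz": 0},
  {"claw": 0.01, "dx": 0, "dy": 0, "dz": 0, "wx": 0, "wy": 0, "wz": 0},
  {"claw": 0.01, "dx": 0, "dy": 0, "dz": 0, "wx": 0, "wy": 0, "wz": 0},
])

```text
t: 40.6
eef_pos: [0.4443, 0.3678, 0.2055]
tool_rot: [0.0, 0.074, 0.997, -0.0]
contact_force: [-0.2, 0.2, -1.1]
gripper_width: 0.261
grasp_force: 58.8
```

Run:
```python
from h import *
p,d,W=wrist('w17');Z=W[...,2]
f,dd=read_camera('scene')
cv2.imwrite('pics/s17.png',cv2.resize(f[100:250,100:300,::-1],(800,600),interpolation=cv2.INTER_CUBIC))
c=calibration('scene');V=cloud(dd,c,c['R'],c['t']);q=f.astype(int)
m=(q[...,0]-q[...,2]>60)&(q[...,0]>q[...,1]*1.5)&(dd>0)&(V[...,1]>.3)&(V[...,1]<.45)&(V[...,0]<.55)&(V[...,0]>.3)
comps(V,m,10,5000)
go(.4425,.3690,.127,81.6)
```

```text
yaw 81.5 tilt 0.02 wz -0.1 shift mm [ 1.8  0.8 78.6] n 2 per row [0.0009 0.0004 0.0393]
t 40.7 pos [0.4441 0.3679 0.2056] F [-0.5 -0.1 -1.6] w 0.264 gf 58.8417774438858
```

View pics/s17.png

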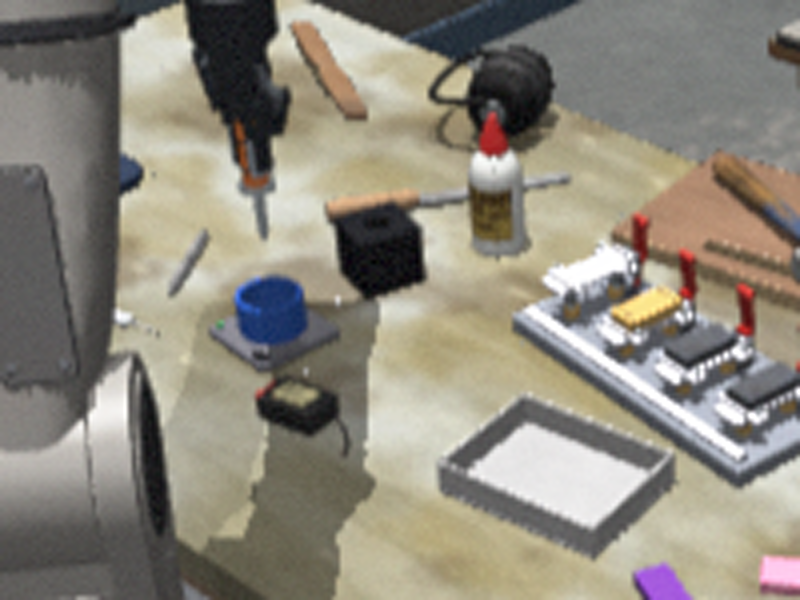

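The probe hangs upright from the gripper, tip at (265,237), above the blue cup at (270,310). Dipping.

Call:
drive_tool([
  {"claw": 0.01, "dx": 0.0018, "dy": 0.0008, "dz": 0.02, "wx": 0, "wy": 0, "wz": 0},
  {"claw": 0.01, "dx": 0, "dy": 0, "dz": 0.02, "wx": 0, "wy": 0, "wz": 0},
  {"claw": 0.01, "dx": 0, "dy": 0, "dz": 0.02, "wx": 0, "wy": 0, "wz": 0},
  {"claw": 0.01, "dx": 0, "dy": 0, "dz": 0.018, "wx": 0, "wy": 0, "wz": 0},
  {"claw": 0.01, "dx": 0, "dy": 0, "dz": 0, "wx": 0, "wy": 0, "wz": 0},
  {"claw": 0.01, "dx": 0, "dy": 0, "dz": 0, "wx": 0, "wy": 0, "wz": 0},
  {"claw": 0.01, "dx": 0, "dy": 0, "dz": 0, "wx": 0, "wy": 0, "wz": 0},
  {"claw": 0.01, "dx": 0, "dy": 0, "dz": 0, "wx": 0, "wy": 0, "wz": 0},
  {"claw": 0.01, "dx": 0, "dy": 0, "dz": 0, "wx": 0, "wy": 0, "wz": 0},
  {"claw": 0.01, "dx": 0, "dy": 0, "dz": 0, "wx": 0, "wy": 0, "wz": 0},
])

```text
t: 41.95
eef_pos: [0.4418, 0.3693, 0.1279]
tool_rot: [0.0, 0.073, 0.997, 0.0]
contact_force: [-0.8, -0.2, -1.2]
gripper_width: 0.266
grasp_force: 58.8
```

Call:
drive_tool([
  {"claw": 0.01, "dx": 0, "dy": 0, "dz": -0.03, "wx": 0, "wy": 0, "wz": 0},
  {"claw": 0.01, "dx": 0, "dy": 0, "dz": -0.035, "wx": 0, "wy": 0, "wz": 0},
  {"claw": 0.01, "dx": 0, "dy": 0, "dz": -0.035, "wx": 0, "wy": 0, "wz": 0},
  {"claw": 0.01, "dx": -0.0269, "dy": -0.0286, "dz": 0, "wx": 0, "wy": 0, "wz": 0},
  {"claw": 0.01, "dx": -0.0269, "dy": -0.0286, "dz": 0, "wx": 0, "wy": 0, "wz": 0},
  {"claw": 0.01, "dx": -0.0269, "dy": -0.0286, "dz": 0, "wx": 0, "wy": 0, "wz": 0},
  {"claw": 0.01, "dx": -0.0269, "dy": -0.0286, "dz": 0, "wx": 0, "wy": 0, "wz": 0},
  {"claw": 0.01, "dx": -0.0269, "dy": -0.0286, "dz": 0, "wx": 0, "wy": 0, "wz": 0},
  {"claw": 0.01, "dx": -0.0269, "dy": -0.0286, "dz": 0, "wx": 0, "wy": 0, "wz": 0},
  {"claw": 0.01, "dx": -0.0269, "dy": -0.0286, "dz": 0, "wx": 0, "wy": 0, "wz": 0},
  {"claw": 0.01, "dx": -0.0269, "dy": -0.0286, "dz": 0, "wx": 0, "wy": 0, "wz": 0},
  {"claw": 0.01, "dx": -0.0269, "dy": -0.0286, "dz": 0, "wx": 0, "wy": 0, "wz": 0},
  {"claw": 0.01, "dx": 0, "dy": 0, "dz": 0.025, "wx": 0, "wy": 0, "wz": 0},
  {"claw": 0.01, "dx": 0, "dy": 0, "dz": 0.025, "wx": 0, "wy": 0, "wz": 0},
  {"claw": 0.01, "dx": 0, "dy": 0, "dz": 0.01, "wx": 0, "wy": 0, "wz": 0},
  {"claw": 0.01, "dx": 0, "dy": 0, "dz": 0, "wx": 0, "wy": 0, "wz": 0},
  {"claw": 0.01, "dx": 0, "dy": 0, "dz": 0, "wx": 0, "wy": 0, "wz": 0},
  {"claw": 0.01, "dx": 0, "dy": 0, "dz": 0, "wx": 0, "wy": 0, "wz": 0},
])

```text
t: 44.2
eef_pos: [0.6443, 0.0794, 0.1689]
tool_rot: [0.001, 0.073, 0.997, 0.0]
contact_force: [-0.4, 0.7, -1.2]
gripper_width: 0.266
grasp_force: 58.9
```

Call:
drive_tool([
  {"claw": 0.01, "dx": 0, "dy": 0, "dz": 0.001, "wx": 0, "wy": 0, "wz": 0},
  {"claw": 0.01, "dx": 0, "dy": 0, "dz": 0.001, "wx": 0, "wy": 0, "wz": 0},
  {"claw": 0.01, "dx": 0, "dy": 0, "dz": 0, "wx": 0, "wy": 0, "wz": 0},
])

```text
t: 44.58
eef_pos: [0.6436, 0.0792, 0.1657]
tool_rot: [-0.0, 0.073, 0.997, -0.0]
contact_force: [-0.1, -0.1, -1.2]
gripper_width: 0.268
grasp_force: 58.9
```

Call:
drive_tool([
  {"claw": 0.01, "dx": 0, "dy": 0, "dz": 0.001, "wx": 0, "wy": 0, "wz": 0},
  {"claw": 0.01, "dx": 0, "dy": 0, "dz": 0.001, "wx": 0, "wy": 0, "wz": 0},
  {"claw": 0.01, "dx": 0, "dy": 0, "dz": 0.001, "wx": 0, "wy": 0, "wz": 0},
  {"claw": 0.01, "dx": 0, "dy": 0, "dz": 0, "wx": 0, "wy": 0, "wz": 0},
  {"claw": 0.01, "dx": 0, "dy": 0, "dz": 0, "wx": 0, "wy": 0, "wz": 0},
])

```text
t: 45.2
eef_pos: [0.6437, 0.0792, 0.1628]
tool_rot: [0.0, 0.073, 0.997, 0.0]
contact_force: [1.1, 0.4, -0.8]
gripper_width: 0.263
grasp_force: 58.9
```

Call:
drive_tool([
  {"claw": 0.01, "dx": 0, "dy": 0, "dz": 0.001, "wx": 0, "wy": 0, "wz": 0},
  {"claw": 0.01, "dx": 0, "dy": 0, "dz": 0.0005, "wx": 0, "wy": 0, "wz": 0},
  {"claw": 0.01, "dx": 0, "dy": 0, "dz": 0, "wx": 0, "wy": 0, "wz": 0},
  {"claw": 0.01, "dx": 0, "dy": 0, "dz": 0, "wx": 0, "wy": 0, "wz": 0},
])

```text
t: 45.7
eef_pos: [0.6438, 0.0792, 0.1614]
tool_rot: [0.0, 0.073, 0.997, 0.0]
contact_force: [-0.1, -0.3, 0.4]
gripper_width: 0.27
grasp_force: 58.9
```

Call:
drive_tool([
  {"claw": 0.01, "dx": 0, "dy": 0, "dz": 0.0007, "wx": 0, "wy": 0, "wz": 0},
  {"claw": 0.01, "dx": 0, "dy": 0, "dz": 0, "wx": 0, "wy": 0, "wz": 0},
  {"claw": 0.01, "dx": 0, "dy": 0, "dz": 0, "wx": 0, "wy": 0, "wz": 0},
])

```text
t: 46.08
eef_pos: [0.6439, 0.0792, 0.161]
tool_rot: [0.0, 0.073, 0.997, 0.0]
contact_force: [-0.4, -0.5, 4.6]
gripper_width: 0.265
grasp_force: 58.8
```

Run:
```python
from h import *
for i in range(3): read_camera('top'); show(get_obs())
```

```text
t 46.12 pos [0.6439 0.0792 0.161 ] F [-1.6 -0.2  4.6] w 0.267 gf 58.82830560207367
t 46.17 pos [0.6439 0.0792 0.1609] F [-1.4 -0.3  5.6] w 0.267 gf 58.82762968540192
t 46.23 pos [0.6439 0.0792 0.1609] F [-0.8 -0.6  6.1] w 0.266 gf 58.82746160030365
```

Call:
drive_tool([
  {"claw": 0.01, "dx": 0, "dy": 0, "dz": -0.01, "wx": 0, "wy": 0, "wz": 0},
  {"claw": 0.01, "dx": 0, "dy": 0, "dz": -0.03, "wx": 0, "wy": 0, "wz": 0},
  {"claw": 0.01, "dx": 0, "dy": 0, "dz": -0.03, "wx": 0, "wy": 0, "wz": 0},
  {"claw": 0.01, "dx": 0.0131, "dy": 0.0354, "dz": 0, "wx": 0, "wy": 0, "wz": 0},
  {"claw": 0.01, "dx": 0.0131, "dy": 0.0354, "dz": 0, "wx": 0, "wy": 0, "wz": 0},
  {"claw": 0.01, "dx": 0.0131, "dy": 0.0354, "dz": 0, "wx": 0, "wy": 0, "wz": 0},
  {"claw": 0.01, "dx": 0.0131, "dy": 0.0354, "dz": 0, "wx": 0, "wy": 0, "wz": 0},
  {"claw": 0.01, "dx": 0.0131, "dy": 0.0354, "dz": 0, "wx": 0, "wy": 0, "wz": 0},
  {"claw": 0.01, "dx": 0.0131, "dy": 0.0354, "dz": 0, "wx": 0, "wy": 0, "wz": 0},
  {"claw": 0.01, "dx": 0.0131, "dy": 0.0354, "dz": 0, "wx": 0, "wy": 0, "wz": 0},
  {"claw": 0.01, "dx": 0.0131, "dy": 0.0354, "dz": 0, "wx": 0, "wy": 0, "wz": 0},
  {"claw": 0.01, "dx": 0, "dy": 0, "dz": 0.03, "wx": 0, "wy": 0, "wz": 0},
  {"claw": 0.01, "dx": 0, "dy": 0, "dz": 0, "wx": 0, "wy": 0, "wz": 0},
  {"claw": 0.01, "dx": 0, "dy": 0, "dz": 0, "wx": 0, "wy": 0, "wz": 0},
  {"claw": 0.01, "dx": 0, "dy": 0, "dz": 0, "wx": 0, "wy": 0, "wz": 0},
])

```text
t: 48.1
eef_pos: [0.5824, 0.3742, 0.202]
tool_rot: [0.001, 0.074, 0.997, 0.001]
contact_force: [0.9, 1.1, -1.6]
gripper_width: 0.269
grasp_force: 58.9
```

Run:
```python
from h import *
go(.5815,.3745,.1075,81.6)
```

```text
yaw 81.5 tilt 0.11 wz -0.1 shift mm [ 0.9  0.1 94.5] n 3 per row [0.0003 0.     0.0315]
t 48.1 pos [0.5824 0.3742 0.202 ] F [ 0.9  1.1 -1.6] w 0.269 gf 58.89464557170868
```

Call:
drive_tool([
  {"claw": 0.01, "dx": 0.0009, "dy": 0, "dz": 0.02, "wx": 0, "wy": 0, "wz": 0},
  {"claw": 0.01, "dx": 0, "dy": 0, "dz": 0.02, "wx": 0, "wy": 0, "wz": 0},
  {"claw": 0.01, "dx": 0, "dy": 0, "dz": 0.02, "wx": 0, "wy": 0, "wz": 0},
  {"claw": 0.01, "dx": 0, "dy": 0, "dz": 0.015, "wx": 0, "wy": 0, "wz": 0},
  {"claw": 0.01, "dx": 0, "dy": 0, "dz": 0.01, "wx": 0, "wy": 0, "wz": 0},
  {"claw": 0.01, "dx": 0, "dy": 0, "dz": 0.005, "wx": 0, "wy": 0, "wz": 0},
  {"claw": 0.01, "dx": 0, "dy": 0, "dz": 0.0025, "wx": 0, "wy": 0, "wz": 0},
  {"claw": 0.01, "dx": 0, "dy": 0, "dz": 0, "wx": 0, "wy": 0, "wz": 0},
  {"claw": 0.01, "dx": 0, "dy": 0, "dz": 0, "wx": 0, "wy": 0, "wz": 0},
])

```text
t: 49.22
eef_pos: [0.5808, 0.375, 0.1087]
tool_rot: [0.0, 0.073, 0.997, 0.0]
contact_force: [0.3, 0.2, -0.7]
gripper_width: 0.268
grasp_force: 58.9
```

Call:
drive_tool([
  {"claw": 0.01, "dx": 0, "dy": 0, "dz": 0.001, "wx": 0, "wy": 0, "wz": 0},
  {"claw": 0.03, "dx": 0, "dy": 0, "dz": 0, "wx": 0, "wy": 0, "wz": 0},
  {"claw": 0.05, "dx": 0, "dy": 0, "dz": 0, "wx": 0, "wy": 0, "wz": 0},
  {"claw": 0.05, "dx": 0, "dy": 0, "dz": 0, "wx": 0, "wy": 0, "wz": 0},
  {"claw": 0.05, "dx": 0, "dy": 0, "dz": 0, "wx": 0, "wy": 0, "wz": 0},
  {"claw": 0.05, "dx": 0, "dy": 0, "dz": -0.02, "wx": 0, "wy": 0, "wz": 0},
  {"claw": 0.05, "dx": 0, "dy": 0, "dz": -0.04, "wx": 0, "wy": 0, "wz": 0},
  {"claw": 0.05, "dx": 0, "dy": 0, "dz": -0.04, "wx": 0, "wy": 0, "wz": 0},
  {"claw": 0.05, "dx": 0, "dy": 0, "dz": -0.01, "wx": 0, "wy": 0, "wz": 0},
  {"claw": 0.05, "dx": 0, "dy": 0, "dz": 0, "wx": 0, "wy": 0, "wz": 0},
  {"claw": 0.05, "dx": 0, "dy": 0, "dz": 0, "wx": 0, "wy": 0, "wz": 0},
  {"claw": 0.05, "dx": 0, "dy": 0, "dz": 0, "wx": 0, "wy": 0, "wz": 0},
])

```text
t: 50.72
eef_pos: [0.5799, 0.3744, 0.2157]
tool_rot: [-0.001, 0.073, 0.997, -0.001]
contact_force: [-0.3, 1.2, 0.1]
gripper_width: 0.584
grasp_force: 0.0
```

Run:
```python
from h import *
p,d,W=wrist('w18');Z=W[...,2]
N=(d>0)&(np.hypot(W[...,0]-.583,W[...,1]-.372)<.06)
print('cap');comps(W,N&(Z>.115)&(Z<.15),50,20000)
print('stand');comps(W,N&(Z>.056)&(Z<.0655),300,30000)
go(.6675,.0755,.22,81.6)
```

```text
cap
700 px [258. 201.] z 0.1302 mean [578.3 374.8] rc [580.6 374.5] [23.1 23.1] long 34.0
stand
2397 px [260. 182.] z 0.0612 mean [575.6 375.1] rc [581.8 374.3] [64.  64.7] long 163.4
yaw 81.6 tilt 0.12 wz -0.0 shift mm [-130.2 -283.    -4.2] n 8 per row [-0.0163 -0.0354 -0.0005]
t 50.77 pos [0.58   0.3745 0.2158] F [0.5 0.4 0.7] w 0.584 gf 0.0
```

Call:
drive_tool([
  {"claw": 0.0, "dx": -0.017, "dy": -0.0353, "dz": 0, "wx": 0, "wy": 0, "wz": 0},
  {"claw": 0.0, "dx": -0.017, "dy": -0.0353, "dz": 0, "wx": 0, "wy": 0, "wz": 0},
  {"claw": 0.0, "dx": -0.017, "dy": -0.0353, "dz": 0, "wx": 0, "wy": 0, "wz": 0},
  {"claw": 0.0, "dx": -0.017, "dy": -0.0353, "dz": 0, "wx": 0, "wy": 0, "wz": 0},
  {"claw": 0.0, "dx": -0.017, "dy": -0.0353, "dz": 0, "wx": 0, "wy": 0, "wz": 0},
  {"claw": 0.0, "dx": -0.017, "dy": -0.0353, "dz": 0, "wx": 0, "wy": 0, "wz": 0},
  {"claw": 0.0, "dx": -0.017, "dy": -0.0353, "dz": 0, "wx": 0, "wy": 0, "wz": 0},
  {"claw": 0.0, "dx": -0.017, "dy": -0.0353, "dz": 0, "wx": 0, "wy": 0, "wz": 0},
  {"claw": 0.0, "dx": 0, "dy": 0, "dz": 0.03, "wx": 0, "wy": 0, "wz": 0},
  {"claw": 0.0, "dx": 0, "dy": 0, "dz": 0.03, "wx": 0, "wy": 0, "wz": 0},
  {"claw": 0.0, "dx": 0, "dy": 0, "dz": 0.02, "wx": 0, "wy": 0, "wz": 0},
  {"claw": 0.0, "dx": 0, "dy": 0, "dz": 0, "wx": 0, "wy": 0, "wz": 0},
  {"claw": 0.0, "dx": 0, "dy": 0, "dz": 0, "wx": 0, "wy": 0, "wz": 0},
  {"claw": 0.0, "dx": 0, "dy": 0, "dz": 0, "wx": 0, "wy": 0, "wz": 0},
])

```text
t: 52.52
eef_pos: [0.6747, 0.0757, 0.1385]
tool_rot: [0.001, 0.073, 0.997, 0.0]
contact_force: [0.3, -0.0, -0.2]
gripper_width: -0.0
grasp_force: 0.0
```

Run:
```python
from h import *
p,d,W=wrist('w19')
q=p.astype(int);comps(W,(q[...,0]-q[...,2]>40)&(W[...,2]>.055)&(W[...,2]<.12),100,50000)
go(.6737,.0749,.103,81.6)
```

```text
3125 px [258. 166.] z 0.0609 mean [643.   79.7] rc [644.5  79.4] [29.6 61. ] long 171.6
920 px [ 39. 236.] z 0.0854 mean [668.8 -83.4] rc [668.3 -85.4] [19.7  9.7] long 73.0
800 px [147. 236.] z 0.0869 mean [680.   -5.3] rc [679.7  -6.3] [18.5  9.4] long 78.7
824 px [364. 250.] z 0.0831 mean [713.1 148.9] rc [714.9 149.6] [18.6  7.8] long 87.1
yaw 81.6 tilt 0.12 wz 0.0 shift mm [ 0.7 -0.9 35.4] n 1 per row [ 0.0007 -0.0009  0.0354]
t 52.58 pos [0.6745 0.0757 0.1384] F [-0.6 -0.  -0. ] w 0.0 gf 0.0
```

Call:
drive_tool([
  {"claw": 0.0, "dx": 0.003, "dy": -0.0009, "dz": 0.012, "wx": 0, "wy": 0, "wz": 0},
  {"claw": 0.0, "dx": 0, "dy": 0, "dz": 0.012, "wx": 0, "wy": 0, "wz": 0},
  {"claw": 0.0, "dx": 0, "dy": 0, "dz": 0.011, "wx": 0, "wy": 0, "wz": 0},
  {"claw": 0.0, "dx": 0, "dy": 0, "dz": 0, "wx": 0, "wy": 0, "wz": 0},
  {"claw": 0.0, "dx": 0, "dy": 0, "dz": 0, "wx": 0, "wy": 0, "wz": 0},
])

```text
t: 53.2
eef_pos: [0.6709, 0.0751, 0.1021]
tool_rot: [0.0, 0.073, 0.997, 0.0]
contact_force: [0.2, -0.5, -0.6]
gripper_width: -0.002
grasp_force: 0.0
```

Call:
drive_tool([
  {"claw": 0.0, "dx": -0.003, "dy": 0, "dz": 0, "wx": 0, "wy": 0, "wz": 0},
  {"claw": 0.0, "dx": -0.003, "dy": 0, "dz": 0, "wx": 0, "wy": 0, "wz": 0},
  {"claw": 0.0, "dx": -0.003, "dy": 0, "dz": 0, "wx": 0, "wy": 0, "wz": 0},
  {"claw": 0.0, "dx": -0.003, "dy": 0, "dz": 0, "wx": 0, "wy": 0, "wz": 0},
  {"claw": 0.0, "dx": -0.003, "dy": 0, "dz": 0, "wx": 0, "wy": 0, "wz": 0},
  {"claw": 0.0, "dx": -0.003, "dy": 0, "dz": 0, "wx": 0, "wy": 0, "wz": 0},
  {"claw": 0.0, "dx": 0, "dy": 0, "dz": 0, "wx": 0, "wy": 0, "wz": 0},
  {"claw": 0.0, "dx": 0, "dy": 0, "dz": 0, "wx": 0, "wy": 0, "wz": 0},
])

```text
t: 54.2
eef_pos: [0.6885, 0.0724, 0.1019]
tool_rot: [-0.0, 0.073, 0.997, -0.0]
contact_force: [-2.3, 0.9, -1.6]
gripper_width: 0.003
grasp_force: 1.2
```

Run:
```python
from h import *
p,d,W=wrist('w20')
q=p.astype(int);comps(W,(q[...,0]-q[...,2]>40)&(W[...,2]>.055)&(W[...,2]<.12),100,50000)
show(get_obs())
```

```text
4770 px [260. 156.] z 0.0603 mean [642.9  79.6] rc [644.9  79.3] [29.8 61. ] long 171.5
476 px [ 18. 234.] z 0.0628 mean [670.6 -81.5] rc [669.8 -84.5] [11.3 17.4] long 90.3
1347 px [122. 244.] z 0.0868 mean [680.1  -5.1] rc [680.4  -6.5] [19.2 10. ] long 77.6
1346 px [392. 262.] z 0.0837 mean [713.2 148.8] rc [715.6 149.4] [19.3  8.9] long 79.4
t 54.25 pos [0.6885 0.0724 0.102 ] F [-0.4  0.1 -0.5] w -0.0 gf 0.29558228328824043
```

Call:
drive_tool([
  {"claw": 0.0, "dx": -0.003, "dy": 0, "dz": 0, "wx": 0, "wy": 0, "wz": 0},
  {"claw": 0.0, "dx": -0.003, "dy": 0, "dz": 0, "wx": 0, "wy": 0, "wz": 0},
  {"claw": 0.0, "dx": -0.002, "dy": 0, "dz": 0, "wx": 0, "wy": 0, "wz": 0},
  {"claw": 0.0, "dx": 0, "dy": 0, "dz": 0, "wx": 0, "wy": 0, "wz": 0},
  {"claw": 0.0, "dx": 0, "dy": 0, "dz": 0, "wx": 0, "wy": 0, "wz": 0},
  {"claw": 0.0, "dx": 0, "dy": 0, "dz": 0, "wx": 0, "wy": 0, "wz": 0},
  {"claw": 0.0, "dx": 0, "dy": 0, "dz": 0, "wx": 0, "wy": 0, "wz": 0},
])

```text
t: 55.12
eef_pos: [0.6966, 0.0713, 0.1023]
tool_rot: [0.0, 0.073, 0.997, 0.0]
contact_force: [-0.2, -0.0, 1.4]
gripper_width: 0.003
grasp_force: 0.2
```

Run:
```python
from h import *
p,d,W=wrist('w21')
q=p.astype(int);comps(W,(q[...,0]-q[...,2]>40)&(W[...,2]>.055)&(W[...,2]<.12),100,50000)
show(get_obs())
```

```text
6032 px [260. 144.] z 0.0753 mean [642.6  79.7] rc [644.7  79.5] [30.7 61.7] long 169.8
1274 px [120. 230.] z 0.0876 mean [680.1  -4.9] rc [680.1  -6.4] [18.9  8.6] long 75.3
414 px [ 16. 222.] z 0.062 mean [670.8 -81.5] rc [669.2 -83.9] [17.4  7.8] long 68.5
1310 px [394. 248.] z 0.0843 mean [713.3 148.7] rc [715.4 149.2] [18.4  8. ] long 81.8
t 55.17 pos [0.6966 0.0713 0.1023] F [-0.2 -0.6 -0.6] w -0.002 gf 0.16524353617569432
```

Call:
drive_tool([
  {"claw": 0.0, "dx": 0.002, "dy": 0, "dz": -0.02, "wx": 0, "wy": 0, "wz": 0},
  {"claw": 0.0, "dx": 0, "dy": 0, "dz": -0.04, "wx": 0, "wy": 0, "wz": 0},
  {"claw": 0.02, "dx": 0.025, "dy": 0, "dz": 0, "wx": 0, "wy": 0, "wz": 0},
  {"claw": 0.05, "dx": 0.025, "dy": 0.0005, "dz": 0, "wx": 0, "wy": 0, "wz": 0},
  {"claw": 0.05, "dx": 0, "dy": 0, "dz": 0, "wx": 0, "wy": 0, "wz": 0},
  {"claw": 0.05, "dx": 0, "dy": 0, "dz": 0, "wx": 0, "wy": 0, "wz": 0},
  {"claw": 0.05, "dx": 0, "dy": 0, "dz": 0, "wx": 0, "wy": 0, "wz": 0},
  {"claw": 0.05, "dx": 0, "dy": 0, "dz": 0, "wx": 0, "wy": 0, "wz": 0},
])

```text
t: 56.18
eef_pos: [0.6456, 0.0792, 0.162]
tool_rot: [0.0, 0.073, 0.997, -0.0]
contact_force: [-0.2, -0.4, -0.6]
gripper_width: 0.583
grasp_force: 0.0
```

Run:
```python
from h import *
p,d,W=wrist('w22')
q=p.astype(int);comps(W,(q[...,0]-q[...,2]>40)&(W[...,2]>.055)&(W[...,2]<.12),100,50000)
comps(W,(W[...,2]>.053)&(W[...,2]<.08)&(p.max(2)<165)&(d>0)&(W[...,0]<.68)&(abs(W[...,1])<.12),300,20000)
go(.645,.0794,.092,81.6)
```

```text
2631 px [259. 199.] z 0.0752 mean [642.3  79.7] rc [644.1  79.7] [29.7 62. ] long 170.6
711 px [ 70. 254.] z 0.0833 mean [668.5 -83.8] rc [668.5 -85.1] [19.   9.1] long 72.1
514 px [162. 254.] z 0.0807 mean [679.3  -7.1] rc [679.   -6.6] [17.8  7.9] long 83.3
617 px [258. 266.] z 0.0818 mean [701.2  70.9] rc [702.9  70.7] [18.   6.9] long 81.0
196 px [352. 262.] z 0.0681 mean [712.9 153.6] rc [712.7 152.2] [12.8  1.8] long 82.4
3709 px [258. 190.] z 0.0749 mean [637.3  80.3] rc [639.5  79.5] [49.9 85. ] long 173.0
2517 px [172. 192.] z 0.0608 mean [630.1   5.4] rc [631.5   5.1] [33.4 61.8] long 174.0
2740 px [ 76. 193.] z 0.0606 mean [618.9 -74.9] rc [620.2 -77. ] [31.3 61.9] long 171.9
317 px [ 78. 248.] z 0.066 mean [669.5 -83.4] rc [667.3 -84.4] [18.2 11.2] long 70.0
yaw 81.6 tilt 0.01 wz -0.0 shift mm [ 0.5  0.2 69.9] n 2 per row [0.0002 0.0001 0.035 ]
t 56.23 pos [0.6454 0.0792 0.1619] F [-0.8  0.1  0.4] w 0.582 gf 0.0
```

Call:
drive_tool([
  {"claw": 0.05, "dx": 0.001, "dy": 0.0003, "dz": 0.025, "wx": 0, "wy": 0, "wz": 0},
  {"claw": 0.05, "dx": 0, "dy": 0, "dz": 0.025, "wx": 0, "wy": 0, "wz": 0},
  {"claw": 0.05, "dx": 0, "dy": 0, "dz": 0.012, "wx": 0, "wy": 0, "wz": 0},
  {"claw": 0.05, "dx": 0, "dy": 0, "dz": 0.006, "wx": 0, "wy": 0, "wz": 0},
  {"claw": 0.05, "dx": 0, "dy": 0, "dz": 0, "wx": 0, "wy": 0, "wz": 0},
  {"claw": 0.05, "dx": 0, "dy": 0, "dz": 0, "wx": 0, "wy": 0, "wz": 0},
  {"claw": 0.02, "dx": 0, "dy": 0, "dz": 0, "wx": 0, "wy": 0, "wz": 0},
  {"claw": 0.02, "dx": 0, "dy": 0, "dz": 0, "wx": 0, "wy": 0, "wz": 0},
  {"claw": 0.02, "dx": 0, "dy": 0, "dz": 0, "wx": 0, "wy": 0, "wz": 0},
  {"claw": 0.02, "dx": 0, "dy": 0, "dz": 0, "wx": 0, "wy": 0, "wz": 0},
])

```text
t: 57.48
eef_pos: [0.6445, 0.0798, 0.0945]
tool_rot: [0.0, 0.073, 0.997, 0.0]
contact_force: [0.3, 0.3, 3.0]
gripper_width: 0.327
grasp_force: 59.7
```

Call:
drive_tool([
  {"claw": 0.02, "dx": 0, "dy": 0, "dz": -0.02, "wx": 0, "wy": 0, "wz": 0},
  {"claw": 0.02, "dx": 0, "dy": 0, "dz": -0.035, "wx": 0, "wy": 0, "wz": 0},
  {"claw": 0.02, "dx": 0, "dy": 0, "dz": -0.035, "wx": 0, "wy": 0, "wz": 0},
  {"claw": 0.02, "dx": 0.0298, "dy": -0.0165, "dz": 0, "wx": 0, "wy": 0, "wz": 0},
  {"claw": 0.02, "dx": 0.0298, "dy": -0.0165, "dz": 0, "wx": 0, "wy": 0, "wz": 0},
  {"claw": 0.02, "dx": 0.0298, "dy": -0.0165, "dz": 0, "wx": 0, "wy": 0, "wz": 0},
  {"claw": 0.02, "dx": 0.0298, "dy": -0.0165, "dz": 0, "wx": 0, "wy": 0, "wz": 0},
  {"claw": 0.02, "dx": 0.0298, "dy": -0.0165, "dz": 0, "wx": 0, "wy": 0, "wz": 0},
  {"claw": 0.02, "dx": 0.0298, "dy": -0.0165, "dz": 0, "wx": 0, "wy": 0, "wz": 0},
  {"claw": 0.02, "dx": 0, "dy": 0, "dz": 0.04, "wx": 0, "wy": 0, "wz": 0},
  {"claw": 0.02, "dx": 0, "dy": 0, "dz": 0.04, "wx": 0, "wy": 0, "wz": 0},
  {"claw": 0.02, "dx": 0, "dy": 0, "dz": 0, "wx": 0, "wy": 0, "wz": 0},
  {"claw": 0.02, "dx": 0, "dy": 0, "dz": 0, "wx": 0, "wy": 0, "wz": 0},
  {"claw": 0.02, "dx": 0, "dy": 0, "dz": 0, "wx": 0, "wy": 0, "wz": 0},
])

```text
t: 59.22
eef_pos: [0.454, 0.0082, 0.1057]
tool_rot: [0.001, 0.073, 0.997, 0.0]
contact_force: [0.3, -0.6, -2.4]
gripper_width: 0.324
grasp_force: 60.1
```

Run:
```python
from h import *
p,d,W=wrist('w23');go(.453,.008,.037)
```

```text
yaw 81.6 tilt 0.15 wz 0 shift mm [ 0.8 -0.3 68.5] n 2 per row [ 0.0004 -0.0002  0.0343]
t 59.27 pos [0.4538 0.0082 0.1055] F [-0.3 -0.6 -2.3] w 0.323 gf 60.135626792907715
```

View pics/w23.png

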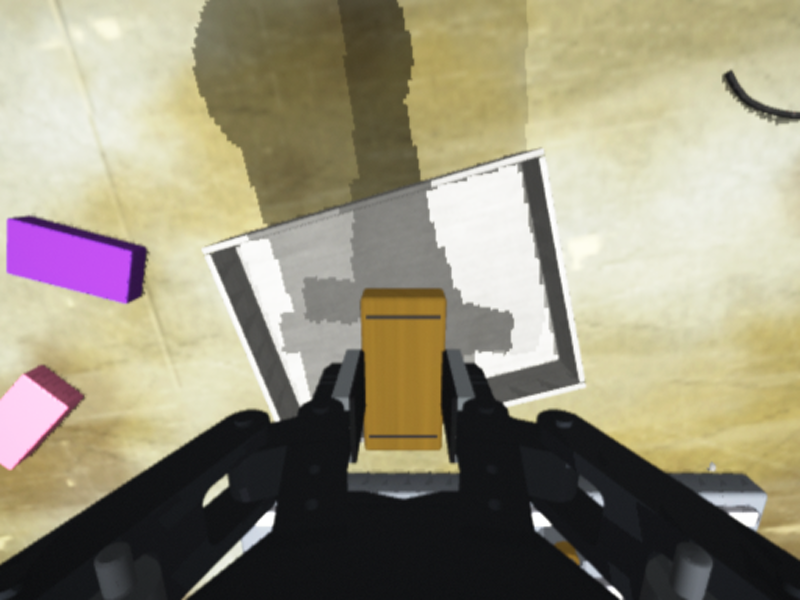

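The brass bar is held over the middle of the tray at (403,370). Lowering it.

Call:
drive_tool([
  {"claw": 0.02, "dx": 0, "dy": 0, "dz": 0.025, "wx": 0, "wy": 0, "wz": 0},
  {"claw": 0.02, "dx": 0, "dy": 0, "dz": 0.02, "wx": 0, "wy": 0, "wz": 0},
  {"claw": 0.02, "dx": 0, "dy": 0, "dz": 0.012, "wx": 0, "wy": 0, "wz": 0},
  {"claw": 0.02, "dx": 0, "dy": 0, "dz": 0.006, "wx": 0, "wy": 0, "wz": 0},
  {"claw": 0.02, "dx": 0, "dy": 0, "dz": 0.004, "wx": 0, "wy": 0, "wz": 0},
  {"claw": 0.02, "dx": 0, "dy": 0, "dz": 0, "wx": 0, "wy": 0, "wz": 0},
  {"claw": 0.02, "dx": 0, "dy": 0, "dz": 0, "wx": 0, "wy": 0, "wz": 0},
])

```text
t: 60.15
eef_pos: [0.453, 0.0081, 0.0374]
tool_rot: [0.0, 0.073, 0.997, 0.0]
contact_force: [0.1, 0.3, -2.4]
gripper_width: 0.323
grasp_force: 60.1
```

Call:
drive_tool([
  {"claw": 0.02, "dx": 0, "dy": 0, "dz": 0.0005, "wx": 0, "wy": 0, "wz": 0},
  {"claw": 0.035, "dx": 0, "dy": 0, "dz": 0, "wx": 0, "wy": 0, "wz": 0},
  {"claw": 0.05, "dx": 0, "dy": 0, "dz": 0, "wx": 0, "wy": 0, "wz": 0},
  {"claw": 0.05, "dx": 0, "dy": 0, "dz": 0, "wx": 0, "wy": 0, "wz": 0},
  {"claw": 0.05, "dx": 0, "dy": 0, "dz": -0.02, "wx": 0, "wy": 0, "wz": 0},
  {"claw": 0.05, "dx": 0, "dy": 0, "dz": -0.05, "wx": 0, "wy": 0, "wz": 0},
  {"claw": 0.05, "dx": 0, "dy": 0, "dz": -0.05, "wx": 0, "wy": 0, "wz": 0},
  {"claw": 0.05, "dx": 0, "dy": 0, "dz": -0.05, "wx": 0, "wy": 0, "wz": 0},
  {"claw": 0.05, "dx": 0, "dy": 0, "dz": -0.03, "wx": 0, "wy": 0, "wz": 0},
  {"claw": 0.05, "dx": 0, "dy": 0, "dz": 0, "wx": 0, "wy": 0, "wz": 0},
  {"claw": 0.05, "dx": 0, "dy": 0, "dz": 0, "wx": 0, "wy": 0, "wz": 0},
  {"claw": 0.05, "dx": 0, "dy": 0, "dz": 0, "wx": 0, "wy": 0, "wz": 0},
])

```text
t: 61.65
eef_pos: [0.4519, 0.0079, 0.2354]
tool_rot: [-0.001, 0.073, 0.997, -0.0]
contact_force: [-0.8, -0.0, 0.1]
gripper_width: 0.588
grasp_force: 0.0
```

Run:
```python
from h import *
p,d,W=wrist('w24');q=p.astype(int)
print('brass');comps(W,(W[...,2]>.008)&(W[...,2]<.026)&(q[...,0]-q[...,2]>40)&(d>0)&(W[...,0]<.54),300,50000)
print('steel');comps(W,(W[...,2]>.053)&(W[...,2]<.085)&(p.max(2)<165)&(d>0)&(W[...,0]<.68)&(W[...,0]>.58)&(abs(W[...,1])<.2),200,20000)
print('pads');comps(W,(W[...,2]>.058)&(W[...,2]<.072)&(p.min(2)>140)&(d>0)&(W[...,0]<.72)&(W[...,0]>.55)&(abs(W[...,1])<.25),200,20000)
f,dd=read_camera('scene');cv2.imwrite('pics/s24.png',cv2.resize(f[90:270,120:360,::-1],(800,600),interpolation=cv2.INTER_CUBIC))
show(get_obs())
```

```text
brass
1096 px [258. 169.] z 0.0162 mean [451.8   8.2] rc [452.7   8.2] [29.1 62.3] long 171.3
steel
666 px [276. 301.] z 0.0607 mean [618.    5.5] rc [621.7   6.4] [30.4 43.3] long 172.0
552 px [214. 302.] z 0.0606 mean [606.7 -72.4] rc [610.6 -74.1] [26.2 43.8] long 171.8
pads
t 61.75 pos [0.4522 0.008  0.2356] F [ 0.2  0.3 -0.5] w 0.583 gf 0.0
```

Run:
```python
from h import *
f,d=read_camera('scene');c=calibration('scene');V=cloud(d,c,c['R'],c['t'])
def top(n,x,y,r):
    m=(d>0)&(np.hypot(V[...,0]-x,V[...,1]-y)<r); z=V[...,2][m]; print(n,m.sum(),np.round(np.percentile(z,[50,95]),4) if m.any() else None)
top('pad1 seat',.657,.158,.01);top('pad2 seat',.6455,.0795,.01);top('steel3',.632,.001,.01);top('steel4',.621,-.077,.01);top('probe cap',.582,.373,.012);top('brass',.453,.008,.01)
```

```text
pad1 seat 20 [0.0603 0.0659]
pad2 seat 25 [0.059  0.0637]
steel3 14 [0.0624 0.065 ]
steel4 16 [0.0614 0.0653]
probe cap 60 [0.1127 0.1349]
brass 38 [-0.2748  0.2902]
```

Everything reads as required: pads 1 and 2 are up, pads 3 and 4 hold steel at latched height, the probe is at its hanging height and the brass bar lies flat in the tray. Handing in.

```bash
python3 -c "
from station import *
print(hand_in())"
```

```text
the job is handed in; nothing more can be done
None
```

I've handed the job in and my last measurements met every final condition, though no verdict came back: both steel bars are latched down (pads 3 and 4), pads 1 and 2 are up, the probe hangs in its stand after its dip and a touch of about 6 N, and the brass bar lies flat in the tray.

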